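Load bent pipes, send the carrier to test and lock it

ROBOT

A 6-joint arm with a two-finger parallel gripper is mounted at the origin on the work surface. World frame = base frame: x ahead of the robot, y to its left, z up, the work surface at z = 0. Lengths are in m, angles in rad, forces in N, time in s.
With the tool pointing down it reaches from about 0.35 to 0.95 m from the base axis. Payload 17.4 kg.
Tool frame: the origin (TCP) lies at the very end of the fingers, on their centre line; the grasp point (between the pads) lies 19 mm behind it; z points along the fingers, y is the line along which they close (so a half turn about z gives the same grasp; the last joint's range is limited). The gripper opens to 93 mm and grips with 3 to 60 N. Pads are 15 mm wide; open, the fingers measure 128 mm over their backs; the gripper's body (75 mm by 188 mm) begins 65 mm behind the grasp point.
Start: joints at [1.256, 0.116, 1.442, -0, 1.584, -0.038], TCP at [0.184, 0.649, 0.192] pointing down, gripper open.
Joint ranges: [-2.83, 2.83], [-0.83, 2.19], [0.07, 2.5], [-1.14, 4.28], [0.01, 3], [-2.97, 2.97]. Speed limits (rad/s): [1.89, 1.89, 2.22, 3.14, 3.14, 3.14].

INTERFACE

Orientations are given as a unit quaternion [x, y, z, w].
In Python, from cell import manip gives the robot as it stands. The module is installed in compiled form; this text tells all that it offers.
- The arm moves only by the tool apply_moves, never from a script. Its argument "commands" is a list of rows, each a list of 6 numbers: the shift along the tool's x, y, z scaled (see below), then the turn, a rotation vector about the tool's x, y, z scaled (see below). A call has 1 to 12 rows; each row shifts and turns the commanded pose from where the row before left it, along the tool's axes as they then stand; what a row does not reach is not made up. The controller multiplies each number of a shift by 300 mm and each number of a turn by 45 degrees. A row lasts 1/8 s, in which the tool goes at most 62.5 mm and 10.7 degrees, less where a joint would pass 70% of its speed; a pose out of reach is approached as far as the arm can. A call with a number of a shift or a turn outside -1 to 1 is refused whole. A call with a gripper value outside its range is refused whole. "gripper" is the closure in counts, from 0 (fully open) to 255 (shut), set as the call begins (left out, the last holds). The fingers move at their own pace and stop on an object; the grip force is fixed at half the most. Time passes only in rows, so rows that do not move let the fingers close. It gives the time, the measured TCP pose, the force, the opening and the grip force at its end, in the units of the state.
- manip.read_state(): the state, without advancing time (a new reading comes with each control period).
- manip.capture(name): name is "scene" or "top"; returns a dict with "img" (480x640x3 uint8, red, green, blue), "fov_y" (degrees; the focal length in pixels is half the picture's height over the tangent of half this angle, whatever the lens; pixels are square), "cx", "cy" (the principal point, pixels), "pose" (4x4, takes a point from camera to world coordinates). Camera axes: x right, y down, z forward; pixel columns grow to the right and rows downward; lengths in m; the calibration is good to about 2 mm. A picture is of the moment at which its call begins. There is no depth.
- manip.close_job(): hands the job in; it is judged then, once.
The state is a dict: "time_s": time; "qpos": joint angles; "dq": joint speeds; "tau": joint torques, N m; "position": TCP position; "tool_rot": TCP orientation; "wrist_force": force on the tool from outside, world axes, zero at the start; "ft_torque": the same for the moment, N m; "finger_gap": opening from 0.0 (shut) to 1.0 (fully open); "gripper_force": force on a finger pad.
Only numpy, scipy, OpenCV 4.12 (cv2) and the standard library are available. Lean on these libraries where they do the work, as an engineer would, in place of code of your own. Each camera call takes 0.05 s, during which the arm holds its last target. There are 200 camera calls.

TASK

With the carrier at its loading station, lay every bent steel pipe on it, one per place in any order, so that both ends of each rest fully down in their notches. Then slide the carrier all the way along its rail to the test station, and after that tighten the brass lock nut clockwise to its stop. At the end every pipe must still be seated; leave the other things on the bench where they are.

Things in the scene. Friction and masses are not known exactly. Their poses are not given: they have to be found in the camera images.
- carrier_mid (a point): Aluminium carrier with orange V-notch combs on a green rail bed: middle of its four places, at the axis height of a seated pipe (47 mm above the bench). y: rail direction to the test station; x: level, across the rail, away from the robot. Combs run along y at x = -52 and +52 mm, 16 mm thick; 90 degree notches, tips 14 mm above this point, valleys 11 mm below; plate top 25 mm below.
- slot1 (a point): Place 1 on the carrier: where the centre of a seated pipe lies, at y = -75 mm from carrier_mid; axes as carrier_mid. Its notch in the +x comb is at y +20 mm from here, its notch in the -x comb at y -20 mm, matching the pipe's bend.
- slot2 (a point): Place 2 on the carrier: where the centre of a seated pipe lies, at y = -25 mm from carrier_mid; axes as carrier_mid. Its notch in the +x comb is at y +20 mm from here, its notch in the -x comb at y -20 mm, matching the pipe's bend.
- slot3 (a point): Place 3 on the carrier: where the centre of a seated pipe lies, at y = 25 mm from carrier_mid; axes as carrier_mid. Its notch in the +x comb is at y +20 mm from here, its notch in the -x comb at y -20 mm, matching the pipe's bend.
- slot4 (a point): Place 4 on the carrier: where the centre of a seated pipe lies, at y = 75 mm from carrier_mid; axes as carrier_mid. Its notch in the +x comb is at y +20 mm from here, its notch in the -x comb at y -20 mm, matching the pipe's bend.
- pipe1: Dog-leg steel pipe, 16 mm thick, yellow ends, 90 to 180 g; may be absent. Origin: centre of its axis (8 mm above the bench when lying). In its x-y plane the axis runs (-70,-20), (-35,-20), (35,20), (70,20) mm, round ends 8 mm further; z up. A half turn about z changes nothing. Seated: its x along the carrier's x, either way round, one end in a notch of each comb.
- pipe2: Dog-leg steel pipe, 16 mm thick, yellow ends, 90 to 180 g; may be absent. Origin: centre of its axis (8 mm above the bench when lying). In its x-y plane the axis runs (-70,-20), (-35,-20), (35,20), (70,20) mm, round ends 8 mm further; z up. A half turn about z changes nothing. Seated: its x along the carrier's x, either way round, one end in a notch of each comb.
- pipe3: Dog-leg steel pipe, 16 mm thick, yellow ends, 90 to 180 g; may be absent. Origin: centre of its axis (8 mm above the bench when lying). In its x-y plane the axis runs (-70,-20), (-35,-20), (35,20), (70,20) mm, round ends 8 mm further; z up. A half turn about z changes nothing. Seated: its x along the carrier's x, either way round, one end in a notch of each comb.
- pipe4: Dog-leg steel pipe, 16 mm thick, yellow ends, 90 to 180 g; may be absent. Origin: centre of its axis (8 mm above the bench when lying). In its x-y plane the axis runs (-70,-20), (-35,-20), (35,20), (70,20) mm, round ends 8 mm further; z up. A half turn about z changes nothing. Seated: its x along the carrier's x, either way round, one end in a notch of each comb.
- handle_top (a point): Top centre of the carrier's red upright push handle, 85 mm above the bench: a plate 14 mm thick along the rail (y), 36 mm wide (x), standing 63 mm over the carrier's plate; pinch it from above and slide. Axes as carrier_mid.
- carrier (a joint): Travel of the carrier along its rail, in m: 0 at the loading station (as it starts), 0.14 against the end stop at the test station. A spring detent near each end takes about 4 N to pass, in between about 2.5 N.
- nut_top (a point): Top centre of the brass hex lock nut past the test end of the rail, 82 mm above the bench, axis vertical. 40 mm across flats, 26 mm high; below it a 24 mm stud down to a 50 mm square pedestal 40 mm above the bench; stud tip 8 mm above the nut. Axes turn with the nut: flats face x and every 60 degrees. A pillar 20 mm thick, 188 mm high, 105 mm beyond it along the rail blocks full turns.
- lock_nut (a joint): Turn of the lock nut in rad, growing clockwise seen from above; starts loose between 0 and 0.6, tight against its stop at 4.2. Friction 0.1 N m; it stays where it is left.
- grease_jar: Bystander, not part of the job: small white jar with black lid, 44 mm wide, 45 mm high; origin at its underside.
- fitting: Bystander, not part of the job: brass pipe fitting lying on the bench, 90 mm long, 26 mm high; origin at its underside.
- offcut: Bystander, not part of the job: flat wood offcut 110 x 50 x 10 mm; origin at its underside.
- cap_tray: Bystander, not part of the job: red open tray 100 x 120 x 30 mm; origin at its underside.
- spanner: Bystander, not part of the job: spanner, 180 mm long, lying; origin at its underside.
There are look-alikes about, which are no part of the job. What is shaped like the pipe2 but purple or red is not meant.

How it is judged:
On the way, in this order (a step that is already met when the one before it is completed fails the run):
1. every pipe is seated in the notches, the carrier at the loading station (z of pipe1 in the frame of carrier_mid between -0.005 and 0.005 m and angle between the x axis of each of pipe1, pipe2, pipe3, pipe4 and the x axis of carrier_mid, either way round below 0.09 rad and (horizontal distance between pipe1 and slot1 below 0.01 m or horizontal distance between pipe1 and slot2 below 0.01 m or horizontal distance between pipe1 and slot3 below 0.01 m or horizontal distance between pipe1 and slot4 below 0.01 m) and z of pipe2 in the frame of carrier_mid between -0.005 and 0.005 m and (horizontal distance between pipe2 and slot1 below 0.01 m or horizontal distance between pipe2 and slot2 below 0.01 m or horizontal distance between pipe2 and slot3 below 0.01 m or horizontal distance between pipe2 and slot4 below 0.01 m) and z of pipe3 in the frame of carrier_mid between -0.005 and 0.005 m and (horizontal distance between pipe3 and slot1 below 0.01 m or horizontal distance between pipe3 and slot2 below 0.01 m or horizontal distance between pipe3 and slot3 below 0.01 m or horizontal distance between pipe3 and slot4 below 0.01 m) and z of pipe4 in the frame of carrier_mid between -0.005 and 0.005 m and (horizontal distance between pipe4 and slot1 below 0.01 m or horizontal distance between pipe4 and slot2 below 0.01 m or horizontal distance between pipe4 and slot3 below 0.01 m or horizontal distance between pipe4 and slot4 below 0.01 m) and value of joint carrier below 0.02 m), for 0.2 s.
2. the carrier is at the test station (value of joint carrier above 0.132 m), for 0.2 s.
3. the lock nut is tight (value of joint lock_nut above 4 rad), for 0.2 s.
At the end, for the whole second after the job is handed in: Every pipe lies seated in a place of the carrier (centre within 10 mm sideways and 5 mm in height of the place, x axis within 0.09 rad of the carrier's) and at rest, the carrier is within 8 mm of the end stop at the test station, and the lock nut is within 0.2 rad of its stop (z of pipe1 in the frame of carrier_mid between -0.005 and 0.005 m and angle between the x axis of each of pipe1, pipe2, pipe3, pipe4 and the x axis of carrier_mid, either way round below 0.09 rad and (horizontal distance between pipe1 and slot1 below 0.01 m or horizontal distance between pipe1 and slot2 below 0.01 m or horizontal distance between pipe1 and slot3 below 0.01 m or horizontal distance between pipe1 and slot4 below 0.01 m) and z of pipe2 in the frame of carrier_mid between -0.005 and 0.005 m and (horizontal distance between pipe2 and slot1 below 0.01 m or horizontal distance between pipe2 and slot2 below 0.01 m or horizontal distance between pipe2 and slot3 below 0.01 m or horizontal distance between pipe2 and slot4 below 0.01 m) and z of pipe3 in the frame of carrier_mid between -0.005 and 0.005 m and (horizontal distance between pipe3 and slot1 below 0.01 m or horizontal distance between pipe3 and slot2 below 0.01 m or horizontal distance between pipe3 and slot3 below 0.01 m or horizontal distance between pipe3 and slot4 below 0.01 m) and z of pipe4 in the frame of carrier_mid between -0.005 and 0.005 m and (horizontal distance between pipe4 and slot1 below 0.01 m or horizontal distance between pipe4 and slot2 below 0.01 m or horizontal distance between pipe4 and slot3 below 0.01 m or horizontal distance between pipe4 and slot4 below 0.01 m) and linear speed of each of pipe1, pipe2, pipe3, pipe4 below 0.03 m/s and value of joint carrier above 0.132 m and value of joint lock_nut above 4 rad); the robot touches nothing.
It fails at once if a bystander is pushed more than 50 mm from where it stood (distance of any of grease_jar, fitting, offcut, cap_tray, spanner from where it was at the start of the episode above 0.05 m).
Of pipe1, pipe2, pipe3, pipe4 only 2 to 4 are there at a start; the rules pass over those that are not, and their reading is None.
At some moment in a run one of pipe1, pipe2, pipe3, pipe4 may be knocked a few centimetres aside while the robot is not near it.
Once in a run the grip may slacken for a moment while it holds something.
It also fails if it takes over 210 s, if anything falls off the work surface, if the arm or the gripper's body presses on something with over 40 N, if the wrist force passes 120 N, or if a joint passes its speed limit or range.

## Working session

There is one attempt and no reset: what is moved stays moved. The work goes in short steps, Python scripts to look and compute and a tool call to move; the robot and the scene stay as the last step left them, time stands still between calls to the robot, and variables do not carry over. Pictures are saved under pics/ and viewed, at most 14 in all, crops included, and the job is handed in when it is done.

Besides the shell and the picture viewer there is one more tool, called after "Emit:" as name(argument=value, ...), one argument or row to a line, values as JSON. apply_moves: Moves the arm, as the interface text tells. Shifts and turns lie within -1 to 1; 1 stands for 300 mm of shift or 45 degrees of turn. Its arguments: {"type":"object","properties":{"commands":{"type":"array","items":{"type":"array","items":{"type":"number"}}},"gripper":{"type":"number"}},"required":["commands"]}

```bash
mkdir -p pics; cat > h.py <<'E'
import numpy as np, cv2
from cell import manip
def cap(n,fn=None):
    c=manip.capture(n)
    if fn: cv2.imwrite('pics/'+fn,c['img'][:,:,::-1])
    np.savez('last_'+n+'.npz',**c)
    return c
def load(n): return dict(np.load('last_'+n+'.npz'))
def px2w(c,uv,z):
    f=240/np.tan(np.radians(float(c['fov_y']))/2)
    P=c['pose']; d=P[:3,:3]@np.array([(uv[0]-c['cx'])/f,(uv[1]-c['cy'])/f,1]); o=P[:3,3]
    return (o+d*(z-o[2])/d[2])
def w2px(c,p):
    f=240/np.tan(np.radians(float(c['fov_y']))/2)
    P=c['pose']; q=P[:3,:3].T@(np.array(p)-P[:3,3]); return np.array([c['cx']+f*q[0]/q[2],c['cy']+f*q[1]/q[2]])
E
python3 - <<'E'
from h import *
for n in('scene','top'):
    c=cap(n,n+'0.png'); print(n,c['fov_y'],c['cx'],c['cy'],c['pose'].round(3).tolist())
s=manip.read_state();print(s)
E
```

```text
scene 45.64388138785159 307.26287110139594 251.29543520402564 [[-0.005, 0.809, -0.587, 1.38], [1.0, -0.003, -0.013, 0.034], [-0.012, -0.587, -0.809, 1.35], [0.0, 0.0, 0.0, 1.0]]
top 51.872617114288964 308.83495575186686 238.61791508493545 [[0.021, -0.996, 0.081, 0.374], [-1.0, -0.022, -0.018, 0.022], [0.02, -0.081, -0.997, 1.159], [0.0, 0.0, 0.0, 1.0]]
{'time_s': 0.1, 'qpos': array([ 1.25619766e+00,  1.16422989e-01,  1.44217623e+00,  3.07548360e-06,
        1.58402886e+00, -3.77729534e-02]), 'dq': array([ 0.00057246, -0.0022962 , -0.00164875,  0.0008425 , -0.00023901,
       -0.00104538]), 'tau': array([-3.61313450e-04, -7.22899103e+01, -6.23865008e+01,  7.81087414e-02,
        2.27668241e-02, -1.17434979e-04]), 'position': array([0.18440391, 0.64910105, 0.19110297]), 'tool_rot': array([ 1.37971288e-01,  9.90436094e-01, -5.09430663e-04, -9.22566299e-05]), 'wrist_force': array([-0.04685993,  0.12224496,  0.11235782]), 'ft_torque': array([ 0.02013461, -0.04367304, -0.02048138]), 'gripper_force': 0.0, 'finger_gap': 0.9993165306918825}
```

View pics/scene0.png

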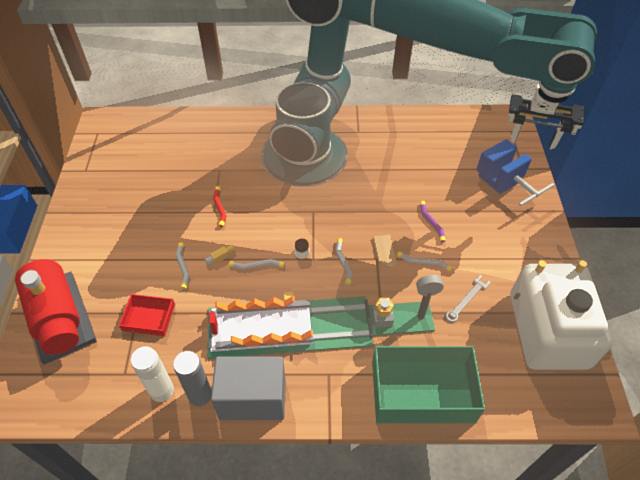

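View pics/top0.png

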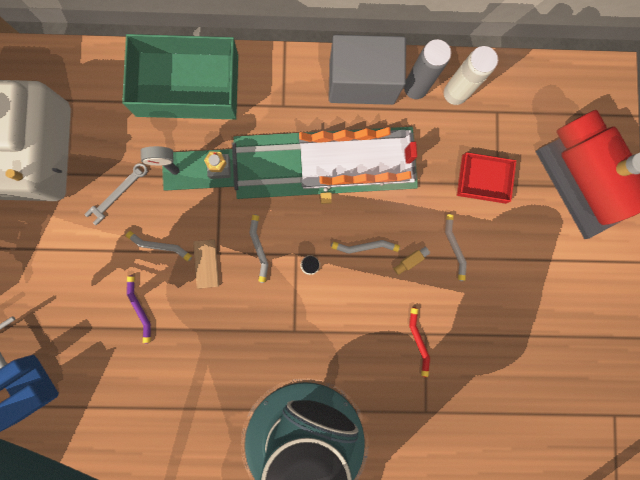

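Top view: the four grey pipes have their ends at about (130,233)-(187,257), (256,217)-(264,279), (336,245)-(396,247) and (450,216)-(462,276). The red one (420,340) and the purple one (139,310) are look-alikes. The carrier is at (360,160), its handle at (411,150) and the nut at (215,163). Next I'll confirm this in an enlarged crop.

```bash
python3 - <<'E'
from h import *
c=load('top')
i=c['img'][115:290,100:500,::-1]
i=cv2.resize(i,None,fx=2,fy=2,interpolation=cv2.INTER_CUBIC)
for k in range(0,400,50): cv2.putText(i,str(100+k),(2*k,10),0,.35,(255,255,255),1); cv2.line(i,(2*k,12),(2*k,18),(255,255,255),1)
cv2.imwrite('pics/crop1.png',i)
hsv=cv2.cvtColor(c['img'],cv2.COLOR_RGB2HSV)
m=cv2.inRange(hsv,(20,120,100),(32,255,255))
n,l,st,ce=cv2.connectedComponentsWithStats(m)
for k in range(1,n):
    if st[k,4]>12: print(ce[k].round(1),st[k,4],px2w(c,ce[k],.008)[:2].round(4))
E
```

```text
[212.5 164.2] 69 [0.6384 0.2323]
[325.8 195.4] 32 [ 0.5705 -0.0366]
[255.  217.4] 34 [0.5145 0.1285]
[449.8 216.5] 29 [ 0.5272 -0.3305]
[129.  234.1] 34 [0.4685 0.4196]
[334.4 245. ] 35 [ 0.4538 -0.0589]
[396.  247.5] 31 [ 0.4511 -0.2034]
[187.  256.4] 37 [0.4196 0.2834]
[461.2 277. ] 33 [ 0.3852 -0.357 ]
[129.8 278.8] 32 [0.3651 0.4126]
[261.7 278.8] 37 [0.3714 0.1088]
[414.  310.6] 36 [ 0.305  -0.2463]
[145.8 339.8] 32 [0.2269 0.3694]
[424.5 373.2] 32 [ 0.1628 -0.2711]
```

View pics/crop1.png

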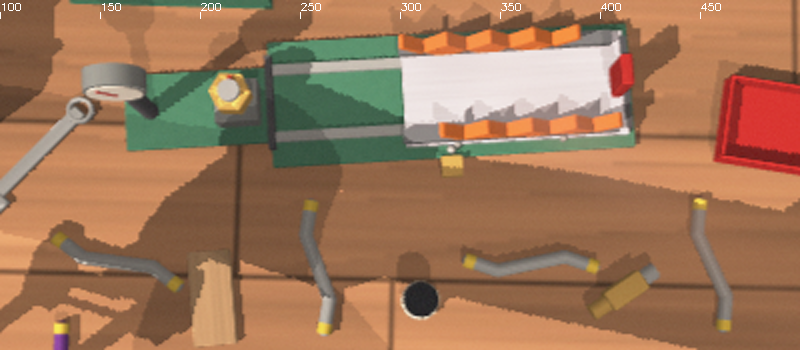

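All four grey pipes have the right bend. Next: fit the carrier pose with an outline model in both views, and get the pipe poses from their ends.

```bash
cat > fit.py <<'E'
from h import *
from scipy.optimize import minimize
def place(p,q):
    c,s=np.cos(p[2]),np.sin(p[2]); q=np.atleast_2d(q)
    return np.c_[p[0]+c*q[:,0]-s*q[:,1],p[1]+s*q[:,0]+c*q[:,1],.047+q[:,2]]
def comb_mask(c,p):
    m=np.zeros((960,1280),np.uint8)
    for sx in(-1,1):
        for k in range(16):
            y0=-100+k*12.5; pts=[]
            for y in(y0,y0+12.5):
                ph=(y+100)%50; h=-11+abs(ph-25)
                for x in(-8,8):
                    for z in(h,-24): pts.append([(sx*52+x)/1e3,(y+sx*20)/1e3,z/1e3])
            uv=np.array([w2px(c,w) for w in place(p,np.array(pts))])*2
            cv2.fillConvexPoly(m,cv2.convexHull(uv.round().astype(np.int32)),1)
    return m
def fit_carrier(p0,names=('top','scene')):
    cs=[load(n) for n in names]; ms=[]
    for c in cs:
        hsv=cv2.cvtColor(c['img'],cv2.COLOR_RGB2HSV)
        ms.append(cv2.resize(cv2.inRange(hsv,(7,190,120),(17,255,255)),(1280,960),interpolation=cv2.INTER_NEAREST)>0)
    def cost(p,full=False):
        r=[]
        for c,m in zip(cs,ms):
            u0,v0=w2px(c,[p[0],p[1],.05])*2; b=np.zeros_like(m); b[int(v0-110):int(v0+110),int(u0-180):int(u0+180)]=1
            k=comb_mask(c,p)>0; mm=m&b; r.append(1-(k&mm).sum()/max((k|mm).sum(),1))
        return r if full else sum(r)
    best=None
    for s in(.02,.006):
        x0=best.x if best else np.array(p0)
        best=minimize(cost,x0,method='Nelder-Mead',options=dict(initial_simplex=x0+np.array([[0,0,0],[s,0,0],[0,s,0],[0,0,s*4]]),xatol=1e-4,fatol=1e-4))
    return best.x,cost(best.x,True)
def ends(c,z=.009):
    hsv=cv2.cvtColor(c['img'],cv2.COLOR_RGB2HSV)
    n,l,st,ce=cv2.connectedComponentsWithStats(cv2.inRange(hsv,(20,120,100),(32,255,255)))
    return np.array([px2w(c,ce[k],z)[:2] for k in range(1,n) if st[k,4]>8])
def pipes(c,z=.009):
    E=ends(c,z); out=[]
    for i in range(len(E)):
        for j in range(i):
            d=E[i]-E[j]
            if abs(np.hypot(*d)-.147)<.012:
                a=np.arctan2(d[1],d[0])-np.arctan2(20,70)
                out.append([*((E[i]+E[j])/2).round(4),round(float(np.degrees(a))%180,1)])
    return out
E
python3 - <<'E'
from fit import *
print(fit_carrier([.63,-.06,0.]))
for n in('top','scene'): print(n,*pipes(load(n)),sep='\n ')
c=load('top'); print(px2w(c,(215,161),.086),px2w(c,(411,150),.085))
i=np.vstack([load('top')['img'][115:215,170:450],load('scene')['img'][280:360,190:470]])[:,:,::-1]
cv2.imwrite('pics/crop2.png',cv2.resize(i,None,fx=2.85,fy=2.85,interpolation=cv2.INTER_CUBIC))
E
```

```text
(array([ 0.65686468, -0.10018184,  0.08769911]), [np.float64(0.9067505720823799), np.float64(0.908749248346362)])
top
 [np.float64(0.489), np.float64(-0.2667), 105.0]
 [np.float64(0.4524), np.float64(-0.131), 73.0]
 [np.float64(0.4439), np.float64(0.3512), 54.3]
 [np.float64(0.4561), np.float64(-0.3434), 174.6]
 [np.float64(0.3923), np.float64(0.3478), 96.9]
 [np.float64(0.4429), np.float64(0.1186), 171.9]
 [np.float64(0.378), np.float64(-0.2247), 0.4]
 [np.float64(0.3451), np.float64(-0.3014), 110.0]
 [np.float64(0.296), np.float64(0.3907), 1.4]
 [np.float64(0.234), np.float64(-0.2585), 173.9]
scene
 [np.float64(0.2269), np.float64(-0.2606), 174.2]
 [np.float64(0.2897), np.float64(0.3887), 1.2]
 [np.float64(0.3391), np.float64(-0.3038), 109.3]
 [np.float64(0.3878), np.float64(0.3443), 97.2]
 [np.float64(0.374), np.float64(-0.2271), 179.4]
 [np.float64(0.4499), np.float64(-0.1345), 73.1]
 [np.float64(0.4404), np.float64(0.3463), 54.3]
 [np.float64(0.4366), np.float64(0.1168), 171.4]
 [np.float64(0.4503), np.float64(-0.3457), 175.4]
 [np.float64(0.4853), np.float64(-0.269), 104.4]
 [np.float64(0.5485), np.float64(0.182), 39.1]
[0.62779864 0.21286733 0.086     ] [ 0.6639814  -0.22050965  0.085     ]
```

View pics/crop2.png

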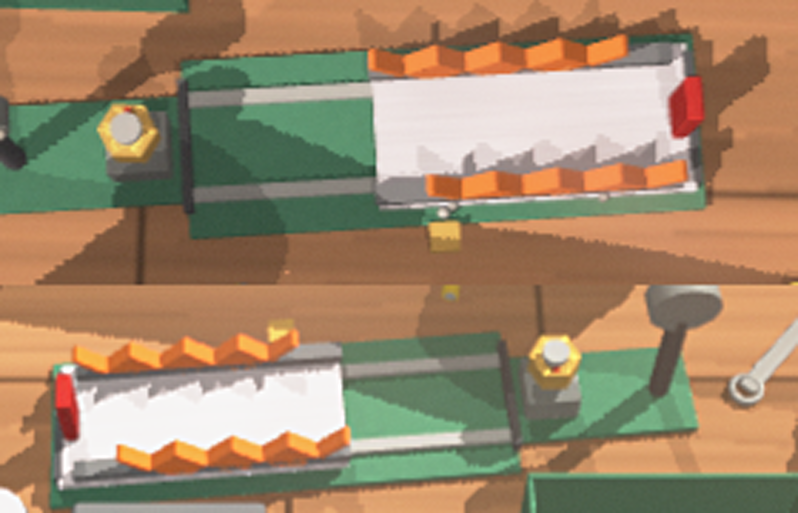

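The crop shows the comb outlines clearly, but my colour mask missed them. I'll check the hue there.

```bash
python3 - <<'E'
from fit import *
c=load('top'); h=cv2.cvtColor(c['img'],cv2.COLOR_RGB2HSV)
print(h[180,330:400:8].tolist(), h[136,305:385:8].tolist())
s=cv2.cvtColor(load('scene')['img'],cv2.COLOR_RGB2HSV); print(s[404-280+0:405-280,0:1].tolist(), s[438-280+0,0].tolist(), s[337:342,250].tolist())
E
sed -i 's/(7,190,120),(17,255,255)/(7,205,150),(18,255,255)/' fit.py
python3 - <<'E'
from fit import *
for n in('top','scene'):
    h=cv2.cvtColor(load(n)['img'],cv2.COLOR_RGB2HSV); m=cv2.inRange(h,(7,205,150),(18,255,255))
    k,l,st,ce=cv2.connectedComponentsWithStats(m); print([(st[i].tolist()) for i in range(1,k) if st[i,4]>60])
print(fit_carrier([.66,-.09,0.05]))
E
```

```text
[[11, 195, 171], [14, 183, 246], [10, 184, 176], [12, 180, 243], [13, 174, 245], [9, 155, 181], [12, 164, 245], [9, 164, 219], [9, 162, 206]] [[10, 185, 174], [13, 178, 246], [13, 177, 245], [10, 171, 176], [13, 175, 245], [10, 181, 218], [9, 176, 175], [13, 181, 246], [10, 192, 213], [14, 182, 246]]
[[[14, 137, 112]]] [16, 98, 143] [[10, 196, 207], [11, 192, 211], [11, 193, 205], [11, 188, 180], [11, 183, 167]]
[]
[]
(array([ 0.64026619, -0.07703031,  0.05666353]), [np.float64(1.0), np.float64(0.9975557592422853)])
```

```bash
sed -i 's/(7,205,150),(18,255,255)/(7,150,150),(16,255,255)/' fit.py
python3 - <<'E'
from fit import *
for n in('top','scene'):
    h=cv2.cvtColor(load(n)['img'],cv2.COLOR_RGB2HSV); m=cv2.inRange(h,(7,150,150),(16,255,255))
    k,l,st,ce=cv2.connectedComponentsWithStats(m); print([(st[i].tolist()) for i in range(1,k) if st[i,4]>60])
for n in (('top',),('scene',),('top','scene')): print(fit_carrier([.66,-.11,0.05],n))
E
```

```text
[[299, 127, 91, 15, 804], [320, 171, 91, 14, 678]]
[[215, 295, 80, 16, 449], [231, 330, 82, 16, 442]]
(array([ 0.65684463, -0.0983634 ,  0.08791126]), [np.float64(0.18198503458986304)])
(array([ 0.65264936, -0.09974661,  0.08710102]), [np.float64(0.4921242455468865)])
(array([ 0.65602547, -0.09923745,  0.0800074 ]), [np.float64(0.19385903698534546), np.float64(0.5157360406091371)])
```

Carrier mid ≈ (0.655,-0.099), yaw ≈ 0.087. This agrees with the handle at (0.664,-0.2205) and the nut at (0.628,0.213). Now a planning helper, then move.

```bash
cat > plan.py <<'E'
import sys
from h import *
from scipy.spatial.transform import Rotation as R
def plan(x,y,z,yaw):
    s=manip.read_state(); r=R.from_quat(s['tool_rot']).as_matrix()
    cur=np.degrees(np.arctan2(r[1,1],r[0,1]))
    d=r.T@(np.array([x,y,z])-s['position'])/.3
    t=-((yaw-cur+180)%360-180)/45
    print('t',round(s['time_s'],1),'pos',s['position'].round(4),'yaw',cur.round(1),'q6',s['qpos'][5].round(2),'gap',round(s['finger_gap']*93,1))
    print(' shift',d.round(3),'turn',round(t,3),' rows>=',np.ceil(np.linalg.norm(d)/.2),np.ceil(abs(t)/.22))
if __name__=='__main__': plan(*map(float,sys.argv[1:]))
E
python3 plan.py .442 .349 .10 -6
```

```text
t 0.1 pos [0.1844 0.6491 0.1911] yaw 74.1 q6 -0.04 gap 92.9
 shift [-1.099 -0.727  0.304] turn 1.781  rows>= 7.0 9.0
```

Emit:
apply_moves(
  commands=[
    [-0.157, -0.104, 0.043, 0, 0, 0],
    [-0.157, -0.104, 0.043, 0, 0, 0],
    [-0.157, -0.104, 0.043, 0, 0, 0],
    [-0.157, -0.104, 0.043, 0, 0, 0],
    [-0.157, -0.104, 0.043, 0, 0, 0],
    [-0.157, -0.104, 0.043, 0, 0, 0],
    [-0.157, -0.104, 0.043, 0, 0, 0],
    [0, 0, 0, 0, 0, 0],
  ],
  gripper=0,
)

```text
time_s: 1.1
position: [0.4433, 0.3463, 0.1001]
tool_rot: [0.14, 0.99, -0.001, -0.001]
wrist_force: [0.0, -0.3, -0.6]
finger_gap: 1.0
gripper_force: 0.0
```

Emit:
apply_moves(
  commands=[
    [0, 0, 0, 0, 0, 0.198],
    [0, 0, 0, 0, 0, 0.198],
    [0, 0, 0, 0, 0, 0.198],
    [0, 0, 0, 0, 0, 0.198],
    [0, 0, 0, 0, 0, 0.198],
    [0, 0, 0, 0, 0, 0.198],
    [0, 0, 0, 0, 0, 0.198],
    [0, 0, 0, 0, 0, 0.198],
    [0, 0, 0, 0, 0, 0.198],
    [0, 0, 0, 0, 0, 0],
    [0, 0, 0, 0, 0, 0],
  ],
)

```text
time_s: 2.48
position: [0.4416, 0.3495, 0.1015]
tool_rot: [0.742, 0.67, -0.0, -0.0]
wrist_force: [0.5, 0.5, -0.2]
finger_gap: 0.998
gripper_force: 0.0
```

```bash
python3 plan.py .442 .349 .003 -6; python3 - <<'E'
from fit import *
for n in('top','scene'): print(n,*[p for p in pipes(cap(n,n+'1.png')) if abs(p[0]-.445)<.03],sep='\n ')
a=load('top')['img'][180:300,80:280];b=load('scene')['img'][190:310,320:520]
cv2.imwrite('pics/crop3.png',cv2.resize(np.hstack([a,b])[:,:,::-1],None,fx=2,fy=2))
E
```

```text
t 2.5 pos [0.4416 0.3495 0.1015] yaw -5.8 q6 0.73 gap 92.8
 shift [-0.001  0.001  0.328] turn 0.004  rows>= 2.0 1.0
top
 [np.float64(0.4517), np.float64(-0.1316), 72.9]
 [np.float64(0.4702), np.float64(-0.2808), 123.0]
 [np.float64(0.4559), np.float64(-0.3437), 175.1]
 [np.float64(0.4429), np.float64(0.1187), 171.8]
scene
 [np.float64(0.448), np.float64(-0.1345), 73.2]
 [np.float64(0.4387), np.float64(0.3477), 54.6]
 [np.float64(0.4365), np.float64(0.1168), 171.4]
 [np.float64(0.4501), np.float64(-0.3457), 175.6]
 [np.float64(0.4603), np.float64(-0.2817), 125.2]
```

View pics/crop3.png

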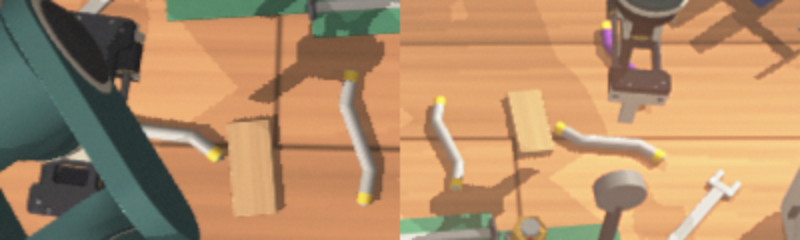

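The crop shows the gripper hovering over pipe A (scene view near (405,250)), with the fingers straddling it. I'll go down and grip.

Emit:
apply_moves(
  commands=[
    [0, 0, 0.12, 0, 0, 0],
    [0, 0, 0.12, 0, 0, 0],
    [0, 0, 0.05, 0, 0, 0],
    [0, 0, 0.036, 0, 0, 0],
    [0, 0, 0, 0, 0, 0],
  ],
)

```text
time_s: 3.2
position: [0.442, 0.3492, 0.0038]
tool_rot: [0.743, 0.669, -0.0, -0.0]
wrist_force: [0.3, 0.2, 0.4]
finger_gap: 0.999
gripper_force: 0.0
```

Emit:
apply_moves(
  commands=[
    [0, 0, 0, 0, 0, 0],
    [0, 0, 0, 0, 0, 0],
    [0, 0, 0, 0, 0, 0],
    [0, 0, 0, 0, 0, 0],
    [0, 0, 0, 0, 0, 0],
    [0, 0, 0, 0, 0, 0],
    [0, 0, 0, 0, 0, 0],
    [0, 0, 0, 0, 0, 0],
  ],
  gripper=255,
)

```text
time_s: 4.2
position: [0.4419, 0.3491, 0.0036]
tool_rot: [0.743, 0.669, -0.0, 0.0]
wrist_force: [0.4, -0.1, -0.1]
finger_gap: 0.191
gripper_force: 0.0
```

Emit:
apply_moves(
  commands=[
    [0, 0, -0.05, 0, 0, 0],
    [0, 0, -0.12, 0, 0, 0],
    [0, 0, -0.16, 0, 0, 0],
    [0, 0, -0.16, 0, 0, 0],
    [0, 0, 0, 0, 0, 0],
  ],
)

```text
time_s: 4.82
position: [0.4432, 0.3501, 0.156]
tool_rot: [0.743, 0.669, 0.003, 0.0]
wrist_force: [-0.0, -0.4, -0.7]
finger_gap: 0.008
gripper_force: 0.0
```

```bash
python3 plan.py .6485 -.024 .15 -55.3; python3 - <<'E'
from fit import *
for n in('top','scene'): print(n,*[p for p in pipes(cap(n),.155) ],sep='\n ')
E
```

```text
t 4.8 pos [0.4432 0.3501 0.156 ] yaw -6.0 q6 0.73 gap 0.7
 shift [-1.168  0.812  0.019] turn 1.094  rows>= 8.0 5.0
top
 [np.float64(0.5555), np.float64(0.1675), 25.7]
 [np.float64(0.519), np.float64(0.0433), 91.2]
 [np.float64(0.4552), np.float64(0.1826), 105.8]
 [np.float64(0.4121), np.float64(-0.2419), 50.9]
 [np.float64(0.3926), np.float64(0.1738), 58.6]
scene
 [np.float64(0.4826), np.float64(-0.1987), 179.4]
 [np.float64(0.5176), np.float64(-0.2484), 49.5]
 [np.float64(0.6239), np.float64(0.0421), 88.7]
```

The fingers needed about 1.3 s and hadn't reached the pipe yet when I lifted. I'll check where the pipe is and grip again.

Emit:
apply_moves(
  commands=[
    [0, 0, 0, 0, 0, 0],
    [0, 0, 0, 0, 0, 0],
    [0, 0, 0, 0, 0, 0],
    [0, 0, 0, 0, 0, 0],
    [0, 0, 0, 0, 0, 0],
    [0, 0, 0, 0, 0, 0],
    [0, 0, 0, 0, 0, 0],
    [0, 0, 0, 0, 0, 0],
  ],
  gripper=120,
)

```text
time_s: 5.92
position: [0.4419, 0.3491, 0.1507]
tool_rot: [0.743, 0.669, 0.0, 0.0]
wrist_force: [-0.5, 0.1, -0.2]
finger_gap: 0.529
gripper_force: 0.0
```

```bash
python3 plan.py .442 .349 .003 -6; python3 - <<'E'
from fit import *
for n in('top','scene'): print(n,*[p for p in pipes(cap(n)) ],sep='\n ')
E
```

```text
t 5.9 pos [0.4419 0.3491 0.1507] yaw -6.0 q6 0.73 gap 49.2
 shift [-0.     0.     0.492] turn -0.001  rows>= 3.0 1.0
top
 [np.float64(0.4884), np.float64(-0.2671), 105.3]
 [np.float64(0.4515), np.float64(-0.1314), 73.0]
 [np.float64(0.4728), np.float64(-0.2843), 123.6]
 [np.float64(0.4558), np.float64(-0.3433), 174.6]
 [np.float64(0.443), np.float64(0.1187), 172.0]
 [np.float64(0.3776), np.float64(-0.2251), 0.2]
 [np.float64(0.3451), np.float64(-0.3013), 110.0]
 [np.float64(0.2339), np.float64(-0.2583), 173.8]
scene
 [np.float64(0.2271), np.float64(-0.2602), 174.1]
 [np.float64(0.2894), np.float64(0.389), 0.9]
 [np.float64(0.3383), np.float64(-0.3032), 109.2]
 [np.float64(0.3871), np.float64(0.345), 96.9]
 [np.float64(0.3728), np.float64(-0.2273), 179.3]
 [np.float64(0.4478), np.float64(-0.1346), 73.0]
 [np.float64(0.4388), np.float64(0.3478), 54.5]
 [np.float64(0.4366), np.float64(0.1172), 171.8]
 [np.float64(0.4497), np.float64(-0.3452), 174.9]
 [np.float64(0.463), np.float64(-0.2853), 126.0]
 [np.float64(0.4842), np.float64(-0.2692), 105.3]
 [np.float64(0.5489), np.float64(0.182), 38.4]
```

Emit:
apply_moves(
  commands=[
    [0, 0, 0.15, 0, 0, 0],
    [0, 0, 0.16, 0, 0, 0],
    [0, 0, 0.1, 0, 0, 0],
    [0, 0, 0.05, 0, 0, 0],
    [0, 0, 0.03, 0, 0, 0],
    [0, 0, 0, 0, 0, 0],
  ],
)

```text
time_s: 6.78
position: [0.4421, 0.3493, 0.004]
tool_rot: [0.743, 0.669, 0.0, 0.0]
wrist_force: [-0.4, 0.2, 0.6]
finger_gap: 0.527
gripper_force: 0.0
```

Emit:
apply_moves(
  commands=[
    [0, 0, 0, 0, 0, 0],
    [0, 0, 0, 0, 0, 0],
    [0, 0, 0, 0, 0, 0],
    [0, 0, 0, 0, 0, 0],
    [0, 0, 0, 0, 0, 0],
    [0, 0, 0, 0, 0, 0],
    [0, 0, 0, 0, 0, 0],
    [0, 0, 0, 0, 0, 0],
    [0, 0, 0, 0, 0, 0],
    [0, 0, 0, 0, 0, 0],
  ],
  gripper=255,
)

```text
time_s: 8.02
position: [0.4419, 0.3491, 0.0037]
tool_rot: [0.743, 0.669, 0.0, 0.0]
wrist_force: [0.5, 1.3, -0.4]
finger_gap: 0.008
gripper_force: 0.0
```

Emit:
apply_moves(
  commands=[
    [0, 0, -0.05, 0, 0, 0],
    [0, 0, -0.12, 0, 0, 0],
    [0, 0, -0.16, 0, 0, 0],
    [0, 0, -0.16, 0, 0, 0],
    [0, 0, 0, 0, 0, 0],
    [0, 0, 0, 0, 0, 0],
    [0, 0, 0, 0, 0, 0],
  ],
)

```text
time_s: 8.9
position: [0.4415, 0.3488, 0.1495]
tool_rot: [0.743, 0.669, -0.001, -0.0]
wrist_force: [-0.2, 0.3, -0.5]
finger_gap: 0.004
gripper_force: 0.0
```

```bash
python3 plan.py .6485 -.024 .15 -55.3
```

```text
t 8.9 pos [0.4415 0.3488 0.1495] yaw -6.1 q6 0.73 gap 0.4
 shift [-1.163e+00  8.170e-01 -1.000e-03] turn 1.094  rows>= 8.0 5.0
```

Closed on nothing, so I'll look at it in the picture, with the TCP projected in.

```bash
python3 - <<'E'
from fit import *
c=cap('scene'); i=c['img'].copy()
p=manip.read_state()['position']
for q,col in((p,(0,255,0)),([p[0],p[1],.008],(255,0,255)),([.442,.349,.008],(0,0,255))):
    u=w2px(c,q); print(u); cv2.drawMarker(i,tuple(u.round().astype(int).tolist()),col,0,8,1)
cv2.imwrite('pics/crop4.png',cv2.resize(i[60:300,360:600,::-1],None,fx=2.5,fy=2.5,interpolation=cv2.INTER_CUBIC))
for n in('scene',): print(*pipes(c),sep='\n')
E
```

```text
[432.82077542 230.62536152]
[424.61337322 261.11516844]
[424.68691045 261.2396454 ]
[np.float64(0.2271), np.float64(-0.2602), 174.1]
[np.float64(0.2894), np.float64(0.3888), 1.1]
[np.float64(0.3383), np.float64(-0.3032), 109.2]
[np.float64(0.3871), np.float64(0.345), 96.9]
[np.float64(0.373), np.float64(-0.2272), 179.4]
[np.float64(0.448), np.float64(-0.1345), 73.2]
[np.float64(0.4388), np.float64(0.3478), 54.5]
[np.float64(0.4366), np.float64(0.1172), 171.8]
[np.float64(0.4497), np.float64(-0.3453), 174.7]
[np.float64(0.463), np.float64(-0.2854), 125.8]
[np.float64(0.4844), np.float64(-0.2693), 105.0]
```

View pics/crop4.png

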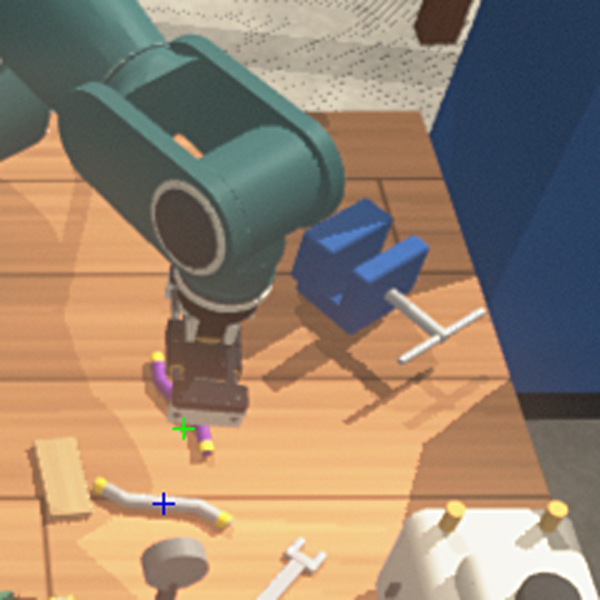

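The blue mark sits on the pipe's centre, so its position is right, but the gripper's body hides the fingers. I'll turn it a quarter turn and open it to see where the fingertips really are.

Emit:
apply_moves(
  commands=[
    [0, 0, 0, 0, 0, -0.2],
    [0, 0, 0, 0, 0, -0.2],
    [0, 0, 0, 0, 0, -0.2],
    [0, 0, 0, 0, 0, -0.2],
    [0, 0, 0, 0, 0, -0.2],
    [0, 0, 0, 0, 0, -0.2],
    [0, 0, 0, 0, 0, -0.2],
    [0, 0, 0, 0, 0, -0.2],
    [0, 0, 0, 0, 0, -0.2],
    [0, 0, 0, 0, 0, -0.2],
    [0, 0, 0, 0, 0, 0],
  ],
  gripper=120,
)

```text
time_s: 10.32
position: [0.4418, 0.349, 0.1499]
tool_rot: [0.053, 0.999, -0.0, -0.0]
wrist_force: [0.2, 0.0, 0.7]
finger_gap: 0.531
gripper_force: 0.0
```

```bash
python3 plan.py .442 .349 .003 -6;python3 - <<'E'
from fit import *
c=cap('scene'); i=c['img'].copy()
p=manip.read_state()['position']
k=4; i=cv2.resize(i[140:290,360:510],None,fx=k,fy=k,interpolation=cv2.INTER_CUBIC)[:,:,::-1].copy()
for q,col in((p,(0,255,0)),(p+[0,.0,.08],(0,0,255))):
    u=(w2px(c,q)-[360,140])*k; print(u); cv2.drawMarker(i,tuple(u.round().astype(int).tolist()),col,0,12,1)
cv2.imwrite('pics/crop5.png',i)
E
```

```text
t 10.3 pos [0.4418 0.349  0.1499] yaw 83.9 q6 -0.84 gap 49.4
 shift [-0.001  0.001  0.49 ] turn 1.998  rows>= 3.0 10.0
[291.69711782 362.28585162]
[312.56381153 284.82673904]
```

View pics/crop5.png

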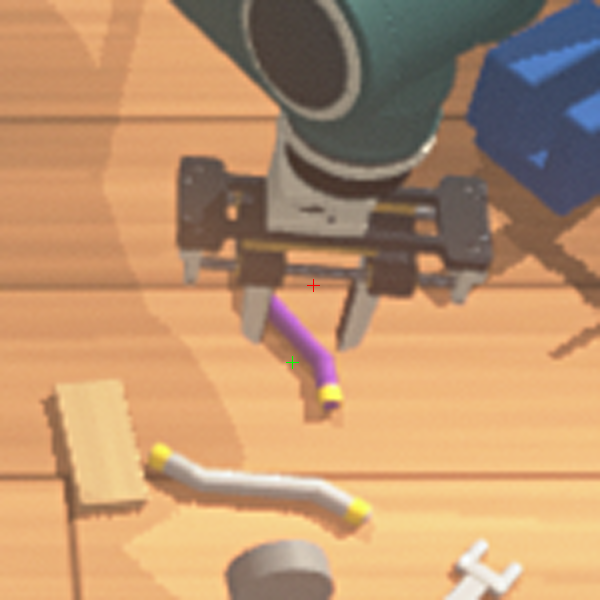

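The fingertips, at about (257,340) and (347,348), lie roughly 19 mm above the projected TCP. That explains closing above the pipe without touching it: the real fingers end short of the reported TCP. I'll go down again and feel for the bench in small steps.

Emit:
apply_moves(
  commands=[
    [0, 0, 0, 0, 0, 0.2],
    [0, 0, 0, 0, 0, 0.2],
    [0, 0, 0, 0, 0, 0.2],
    [0, 0, 0, 0, 0, 0.2],
    [0, 0, 0, 0, 0, 0.2],
    [0, 0, 0, 0, 0, 0.2],
    [0, 0, 0, 0, 0, 0.2],
    [0, 0, 0, 0, 0, 0.2],
    [0, 0, 0, 0, 0, 0.2],
    [0, 0, 0, 0, 0, 0.2],
    [0, 0, 0, 0, 0, 0],
  ],
)

```text
time_s: 11.75
position: [0.4419, 0.3491, 0.1504]
tool_rot: [0.744, 0.668, -0.0, -0.0]
wrist_force: [0.1, -0.2, 0.0]
finger_gap: 0.527
gripper_force: 0.0
```

Emit:
apply_moves(
  commands=[
    [0, 0, 0.15, 0, 0, 0],
    [0, 0, 0.16, 0, 0, 0],
    [0, 0, 0.1, 0, 0, 0],
    [0, 0, 0.05, 0, 0, 0],
    [0, 0, 0.03, 0, 0, 0],
    [0, 0, 0.02, 0, 0, 0],
    [0, 0, 0, 0, 0, 0],
  ],
)

```text
time_s: 12.62
position: [0.4421, 0.3493, -0.002]
tool_rot: [0.743, 0.669, 0.0, 0.0]
wrist_force: [-0.1, 0.2, -1.2]
finger_gap: 0.531
gripper_force: 0.0
```

Emit:
apply_moves(
  commands=[
    [0, 0, 0.007, 0, 0, 0],
    [0, 0, 0.007, 0, 0, 0],
    [0, 0, 0, 0, 0, 0],
  ],
)

```text
time_s: 13.0
position: [0.4419, 0.3491, -0.0066]
tool_rot: [0.743, 0.669, -0.0, 0.0]
wrist_force: [0.5, 0.0, 0.1]
finger_gap: 0.531
gripper_force: 0.0
```

No contact at z = -6.6 mm, which confirms it. Going on down.

Emit:
apply_moves(
  commands=[
    [0, 0, 0.007, 0, 0, 0],
    [0, 0, 0.007, 0, 0, 0],
    [0, 0, 0.007, 0, 0, 0],
    [0, 0, 0, 0, 0, 0],
  ],
)

```text
time_s: 13.5
position: [0.4418, 0.349, -0.0131]
tool_rot: [0.743, 0.669, -0.0, -0.0]
wrist_force: [0.5, 0.4, 0.1]
finger_gap: 0.53
gripper_force: 0.0
```

Emit:
apply_moves(
  commands=[
    [0, 0, 0.005, 0, 0, 0],
    [0, 0, 0, 0, 0, 0],
  ],
)

```text
time_s: 13.75
position: [0.4419, 0.3491, -0.0145]
tool_rot: [0.743, 0.669, -0.0, -0.0]
wrist_force: [1.0, 0.2, 0.5]
finger_gap: 0.53
gripper_force: 0.0
```

Emit:
apply_moves(
  commands=[
    [0, 0, 0.005, 0, 0, 0],
    [0, 0, 0, 0, 0, 0],
  ],
)

```text
time_s: 14.0
position: [0.4419, 0.3491, -0.016]
tool_rot: [0.743, 0.669, -0.0, -0.0]
wrist_force: [0.3, -0.4, -0.2]
finger_gap: 0.529
gripper_force: 0.0
```

Emit:
apply_moves(
  commands=[
    [0, 0, 0, 0, 0, 0],
    [0, 0, 0, 0, 0, 0],
    [0, 0, 0, 0, 0, 0],
    [0, 0, 0, 0, 0, 0],
    [0, 0, 0, 0, 0, 0],
    [0, 0, 0, 0, 0, 0],
    [0, 0, 0, 0, 0, 0],
  ],
  gripper=255,
)

```text
time_s: 14.88
position: [0.4419, 0.3491, -0.0159]
tool_rot: [0.743, 0.669, -0.0, -0.0]
wrist_force: [-0.0, 0.3, -0.7]
finger_gap: 0.133
gripper_force: 27.4
```

It has grip force but the gap is only 12.4 mm for a 16 mm pipe, so the tips hold it above its axis. I'll reopen and go lower.

Emit:
apply_moves(
  commands=[
    [0, 0, 0, 0, 0, 0],
    [0, 0, 0, 0, 0, 0],
    [0, 0, 0, 0, 0, 0],
    [0, 0, 0.01, 0, 0, 0],
    [0, 0, 0, 0, 0, 0],
  ],
  gripper=150,
)

```text
time_s: 15.5
position: [0.4418, 0.349, -0.0192]
tool_rot: [0.743, 0.669, -0.0, -0.0]
wrist_force: [0.5, -0.6, -0.8]
finger_gap: 0.41
gripper_force: 0.0
```

Emit:
apply_moves(
  commands=[
    [0, 0, 0.008, 0, 0, 0],
    [0, 0, 0, 0, 0, 0],
  ],
)

```text
time_s: 15.75
position: [0.4418, 0.3491, -0.0215]
tool_rot: [0.743, 0.669, -0.0, -0.0]
wrist_force: [0.3, -0.9, 0.1]
finger_gap: 0.413
gripper_force: 0.0
```

Emit:
apply_moves(
  commands=[
    [0, 0, 0.007, 0, 0, 0],
    [0, 0, 0, 0, 0, 0],
  ],
)

```text
time_s: 16.0
position: [0.4418, 0.3491, -0.0235]
tool_rot: [0.743, 0.669, -0.0, -0.0]
wrist_force: [-0.2, -0.2, -0.3]
finger_gap: 0.41
gripper_force: 0.0
```

Emit:
apply_moves(
  commands=[
    [0, 0, 0.006, 0, 0, 0],
    [0, 0, 0, 0, 0, 0],
  ],
)

```text
time_s: 16.25
position: [0.4419, 0.3491, -0.0253]
tool_rot: [0.743, 0.669, -0.0, -0.0]
wrist_force: [-1.3, -0.9, -0.1]
finger_gap: 0.41
gripper_force: 0.0
```

Emit:
apply_moves(
  commands=[
    [0, 0, 0, 0, 0, 0],
    [0, 0, 0, 0, 0, 0],
    [0, 0, 0, 0, 0, 0],
    [0, 0, 0, 0, 0, 0],
    [0, 0, 0, 0, 0, 0],
    [0, 0, 0, 0, 0, 0],
  ],
  gripper=255,
)

```text
time_s: 17.0
position: [0.442, 0.3491, -0.0251]
tool_rot: [0.743, 0.669, 0.0, 0.0]
wrist_force: [-0.1, 0.8, 0.3]
finger_gap: 0.164
gripper_force: 30.0
```

Gap 15.3 mm, force 30 N: a full grip. So the fingers really end about 28.5 mm above the reported TCP, which puts the pick height at z = -0.025 and the seating height at z = 0.014. Lifting.

Emit:
apply_moves(
  commands=[
    [0, 0, -0.04, 0, 0, 0],
    [0, 0, -0.1, 0, 0, 0],
    [0, 0, -0.16, 0, 0, 0],
    [0, 0, -0.16, 0, 0, 0],
    [0, 0, -0.04, 0, 0, 0],
    [0, 0, 0, 0, 0, 0],
    [0, 0, 0, 0, 0, 0],
  ],
)

```text
time_s: 17.88
position: [0.4414, 0.3487, 0.1232]
tool_rot: [0.743, 0.669, -0.001, -0.0]
wrist_force: [-0.9, 0.2, -1.4]
finger_gap: 0.171
gripper_force: 3.0
```

```bash
python3 plan.py .6485 -.024 .125 -55.3; python3 - <<'E'
from fit import *
s=manip.read_state()['position'][2]+.033
for n in('scene','top'): print(n,[p for p in pipes(cap(n),s) if p[1]>.25])
E
```

```text
t 17.9 pos [0.4414 0.3487 0.1232] yaw -6.0 q6 0.73 gap 15.9
 shift [-1.163  0.817 -0.006] turn 1.094  rows>= 8.0 5.0
scene [[np.float64(0.4041), np.float64(0.373), 21.0], [np.float64(0.4374), np.float64(0.3474), 54.9]]
top []
```

The grip force reads 3 N, so the slackening is happening now. I'll wait for it to recover.

Emit:
apply_moves(
  commands=[
    [0, 0, 0, 0, 0, 0],
    [0, 0, 0, 0, 0, 0],
    [0, 0, 0, 0, 0, 0],
    [0, 0, 0, 0, 0, 0],
  ],
)

```text
time_s: 18.48
position: [0.4419, 0.3491, 0.1248]
tool_rot: [0.743, 0.669, 0.0, 0.0]
wrist_force: [-0.1, 0.9, -0.9]
finger_gap: 0.16
gripper_force: 30.0
```

```bash
python3 - <<'E'
from fit import *
s=manip.read_state()
print(s['gripper_force'],s['finger_gap'])
print([p for p in pipes(cap('scene'),s['position'][2]+.033) if p[1]>.25])
c=load('scene'); cv2.imwrite('pics/crop6.png',cv2.resize(c['img'][160:300,360:500,::-1],None,fx=3,fy=3))
E
```

```text
29.999789893627167 0.16022202432948301
[[np.float64(0.405), np.float64(0.373), 21.4], [np.float64(0.4377), np.float64(0.3479), 54.8]]
```

View pics/crop6.png

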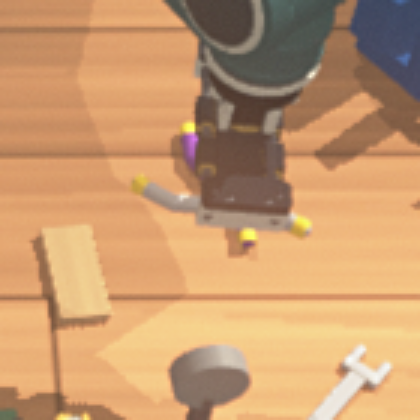

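Grip recovered to 30 N and the pipe is still held level (ends at crop (140,184) and (301,225)). Moving to slot 4: first along y, then out in x, then turn.

Emit:
apply_moves(
  commands=[
    [-0.12, 0, 0, 0, 0, 0],
    [-0.17, 0, 0, 0, 0, 0],
    [-0.17, 0, 0, 0, 0, 0],
    [-0.17, 0, 0, 0, 0, 0],
    [-0.17, 0, 0, 0, 0, 0],
    [-0.17, 0, 0, 0, 0, 0],
    [-0.12, 0.08, 0, 0, 0, 0],
    [-0.07, 0.16, 0, 0, 0, 0],
    [0, 0.17, 0, 0, 0, 0],
    [0, 0.17, 0, 0, 0, 0],
    [0, 0.15, 0, 0, 0, 0],
    [0, 0.08, 0, 0, 0, 0],
  ],
)

```text
time_s: 20.02
position: [0.6486, -0.0228, 0.1241]
tool_rot: [0.743, 0.669, -0.0, -0.0]
wrist_force: [-0.1, 0.4, -1.5]
finger_gap: 0.163
gripper_force: 30.0
```

Emit:
apply_moves(
  commands=[
    [0, 0, 0, 0, 0, 0.18],
    [0, 0, 0, 0, 0, 0.18],
    [0, 0, 0, 0, 0, 0.18],
    [0, 0, 0, 0, 0, 0.18],
    [0, 0, 0, 0, 0, 0.18],
    [0, 0, 0, 0, 0, 0.18],
    [0, 0, 0, 0, 0, 0],
    [0, 0, 0, 0, 0, 0],
  ],
)

```text
time_s: 21.02
position: [0.6469, -0.0226, 0.1248]
tool_rot: [0.952, 0.305, -0.0, 0.0]
wrist_force: [-0.3, -0.0, -1.4]
finger_gap: 0.163
gripper_force: 30.0
```

```bash
cat > held.py <<'E'
from fit import *
from plan import plan
import sys
k=int(sys.argv[1]); mid=np.array([.655,-.099]);yw=.087
t=mid+(-75+50*(k-1))/1e3*np.array([-np.sin(yw),np.cos(yw)])
s=manip.read_state(); p=s['position']; print('F',round(s['gripper_force'],1),'slot',t.round(4))
for n in('scene','top'):
    print(n,[q for q in pipes(cap(n,),p[2]+.033) if np.hypot(q[0]-p[0],q[1]-p[1])<.03])
plan(*t,.014,-55.3)
E
python3 held.py 4
```

```text
F 30.0 slot [ 0.6485 -0.0243]
scene []
top []
t 21.1 pos [ 0.6469 -0.0226  0.1248] yaw -54.5 q6 0.88 gap 14.6
 shift [0.001 0.008 0.369] turn 0.017  rows>= 2.0 1.0
```

Emit:
apply_moves(
  commands=[
    [0, 0.008, 0.08, 0, 0, 0.017],
    [0, 0, 0.12, 0, 0, 0],
    [0, 0, 0.09, 0, 0, 0],
    [0, 0, 0.04, 0, 0, 0],
    [0, 0, 0.02, 0, 0, 0],
    [0, 0, 0.01, 0, 0, 0],
    [0, 0, 0, 0, 0, 0],
    [0, 0, 0, 0, 0, 0],
  ],
)

```text
time_s: 22.12
position: [0.6486, -0.0245, 0.0175]
tool_rot: [0.955, 0.297, 0.0, 0.0]
wrist_force: [-0.1, -0.1, -1.4]
finger_gap: 0.161
gripper_force: 30.0
```

Emit:
apply_moves(
  commands=[
    [0, 0, 0.008, 0, 0, 0],
    [0, 0, 0, 0, 0, 0],
  ],
)

```text
time_s: 22.38
position: [0.6485, -0.0246, 0.0146]
tool_rot: [0.955, 0.297, 0.0, 0.0]
wrist_force: [0.6, -0.2, -0.1]
finger_gap: 0.166
gripper_force: 30.0
```

The weight has come off (wrist force -1.4 → -0.1 N), so the pipe is resting. Open partly, lift, look.

Emit:
apply_moves(
  commands=[
    [0, 0, 0, 0, 0, 0],
    [0, 0, 0, 0, 0, 0],
    [0, 0, 0, 0, 0, 0],
    [0, 0, 0, 0, 0, 0],
  ],
  gripper=175,
)

```text
time_s: 22.88
position: [0.6483, -0.0245, 0.0144]
tool_rot: [0.955, 0.297, -0.0, -0.0]
wrist_force: [0.4, 0.1, 0.2]
finger_gap: 0.314
gripper_force: 0.0
```

Emit:
apply_moves(
  commands=[
    [0, 0, -0.05, 0, 0, 0],
    [0, 0, -0.1, 0, 0, 0],
    [0, 0, -0.15, 0, 0, 0],
    [0, 0, -0.06, 0, 0, 0],
    [0, 0, 0, 0, 0, 0],
  ],
)

```text
time_s: 23.5
position: [0.6489, -0.0245, 0.1239]
tool_rot: [0.955, 0.297, 0.001, 0.0]
wrist_force: [-0.2, 0.6, -0.5]
finger_gap: 0.317
gripper_force: 0.0
```

```bash
python3 plan.py .440 .1177 .10 -68.3;  python3 - <<'E'
from fit import *
for n in('scene','top'):
    c=cap(n); print(n,'seat',[q for q in pipes(c,.049) if q[0]>.6]); print([q for q in pipes(c,.009) if .43<q[0]<.46])
a=load('top')['img'][110:230,290:450];b=load('scene')['img'][250:370,190:350]
cv2.imwrite('pics/crop7.png',cv2.resize(np.hstack([a,b])[:,:,::-1],None,fx=2.5,fy=2.5,interpolation=cv2.INTER_CUBIC))
E
```

```text
t 23.5 pos [ 0.6489 -0.0245  0.1239] yaw -55.4 q6 0.89 gap 29.5
 shift [-0.304 -0.786  0.078] turn 0.286  rows>= 5.0 2.0
scene seat [[np.float64(0.6451), np.float64(-0.0161), 177.6]]
[[np.float64(0.4366), np.float64(0.1171), 171.6], [np.float64(0.45), np.float64(-0.3455), 175.4]]
top seat []
[[np.float64(0.456), np.float64(-0.3437), 175.1], [np.float64(0.443), np.float64(0.1188), 172.0]]
```

View pics/crop7.png

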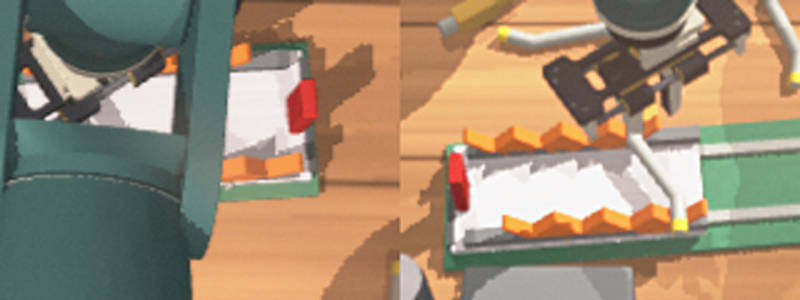

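The pipe lies in the last notches (scene crop, end at (680,225)). I'll check again once the arm is clear. Now pipe B at (0.440,0.118).

Emit:
apply_moves(
  commands=[
    [-0.061, -0.157, 0.016, 0, 0, 0],
    [-0.061, -0.157, 0.016, 0, 0, 0],
    [-0.061, -0.157, 0.016, 0, 0, 0],
    [-0.061, -0.157, 0.016, 0, 0, 0],
    [-0.061, -0.157, 0.016, 0, 0, 0],
    [0, 0, 0, 0, 0, 0.143],
    [0, 0, 0, 0, 0, 0.143],
    [0, 0, 0, 0, 0, 0],
    [0, 0, 0, 0, 0, 0],
  ],
  gripper=120,
)

```text
time_s: 24.72
position: [0.439, 0.1173, 0.0976]
tool_rot: [0.982, 0.19, -0.001, 0.0]
wrist_force: [-0.3, 0.6, 1.1]
finger_gap: 0.533
gripper_force: 0.0
```

```bash
python3 plan.py .440 .118 -.025 -68.3;  python3 - <<'E'
from fit import *
for n in('scene','top'):
    c=cap(n); print(n,'seat',[q for q in pipes(c,.049) if q[0]>.6]); print([q for q in pipes(c,.009) if .43<q[0]<.46])
E
```

```text
t 24.7 pos [0.439  0.1173 0.0976] yaw -68.1 q6 1.39 gap 49.6
 shift [ 0.004 -0.001  0.409] turn 0.003  rows>= 3.0 1.0
scene seat [[np.float64(0.6444), np.float64(-0.0259), 5.0]]
[[np.float64(0.4484), np.float64(-0.1347), 73.2], [np.float64(0.4363), np.float64(0.1179), 170.6], [np.float64(0.4503), np.float64(-0.3457), 175.4]]
top seat [[np.float64(0.65), np.float64(-0.0234), 4.8]]
[[np.float64(0.4515), np.float64(-0.1313), 73.0], [np.float64(0.4559), np.float64(-0.3433), 174.8]]
```

Pipe A is seated: both cameras put it at ~(0.647,-0.025), yaw 4.9°. Down onto B.

Emit:
apply_moves(
  commands=[
    [0, 0, 0.12, 0, 0, 0],
    [0, 0, 0.14, 0, 0, 0],
    [0, 0, 0.08, 0, 0, 0],
    [0, 0, 0.04, 0, 0, 0],
    [0, 0, 0.025, 0, 0, 0],
    [0, 0, 0, 0, 0, 0],
  ],
)

```text
time_s: 25.58
position: [0.4395, 0.1175, -0.0228]
tool_rot: [0.982, 0.188, 0.0, -0.0]
wrist_force: [0.1, -0.6, -0.3]
finger_gap: 0.526
gripper_force: 0.0
```

Emit:
apply_moves(
  commands=[
    [0, 0, 0, 0, 0, 0],
    [0, 0, 0, 0, 0, 0],
    [0, 0, 0, 0, 0, 0],
    [0, 0, 0, 0, 0, 0],
    [0, 0, 0, 0, 0, 0],
    [0, 0, 0, 0, 0, 0],
    [0, 0, 0, 0, 0, 0],
  ],
  gripper=255,
)

```text
time_s: 26.45
position: [0.4394, 0.1175, -0.0229]
tool_rot: [0.982, 0.188, 0.0, 0.0]
wrist_force: [-0.1, -0.7, 4.2]
finger_gap: 0.164
gripper_force: 30.0
```

Emit:
apply_moves(
  commands=[
    [0, 0, -0.04, 0, 0, 0],
    [0, 0, -0.1, 0, 0, 0],
    [0, 0, -0.16, 0, 0, 0],
    [0, 0, -0.16, 0, 0, 0],
    [0, 0, -0.04, 0, 0, 0],
    [0, 0, 0, 0, 0, 0],
    [0, 0, 0, 0, 0, 0],
  ],
)

```text
time_s: 27.32
position: [0.4386, 0.1173, 0.1252]
tool_rot: [0.982, 0.188, -0.001, 0.0]
wrist_force: [0.0, -0.2, -1.4]
finger_gap: 0.16
gripper_force: 30.0
```

```bash
python3 plan.py .653 -.074 .125 -55.3
```

```text
t 27.3 pos [0.4386 0.1173 0.1252] yaw -68.3 q6 1.4 gap 14.9
 shift [ 0.428  0.857 -0.001] turn -0.288  rows>= 5.0 2.0
```

Emit:
apply_moves(
  commands=[
    [0.05, 0.1, 0, 0, 0, 0],
    [0.08, 0.16, 0, 0, 0, 0],
    [0.08, 0.16, 0, 0, 0, 0],
    [0.08, 0.16, 0, 0, 0, 0],
    [0.08, 0.16, 0, 0, 0, 0],
    [0.058, 0.117, 0, 0, 0, 0],
    [0, 0, 0, 0, 0, -0.145],
    [0, 0, 0, 0, 0, -0.145],
    [0, 0, 0, 0, 0, 0],
    [0, 0, 0, 0, 0, 0],
    [0, 0, 0, 0, 0, 0],
  ],
)

```text
time_s: 28.7
position: [0.6536, -0.0738, 0.1267]
tool_rot: [0.955, 0.298, -0.0, -0.0]
wrist_force: [-0.5, 0.7, -1.8]
finger_gap: 0.164
gripper_force: 30.0
```

```bash
python3 held.py 3
```

```text
F 30.0 slot [ 0.6528 -0.0741]
scene []
top []
t 28.8 pos [ 0.6537 -0.0738  0.1269] yaw -55.3 q6 0.81 gap 15.0
 shift [-0.003 -0.001  0.376] turn 0.0  rows>= 2.0 1.0
```

Emit:
apply_moves(
  commands=[
    [-0.003, 0, 0.08, 0, 0, 0],
    [0, 0, 0.12, 0, 0, 0],
    [0, 0, 0.09, 0, 0, 0],
    [0, 0, 0.04, 0, 0, 0],
    [0, 0, 0.02, 0, 0, 0],
    [0, 0, 0.01, 0, 0, 0],
    [0, 0, 0.008, 0, 0, 0],
    [0, 0, 0, 0, 0, 0],
    [0, 0, 0, 0, 0, 0],
  ],
)

```text
time_s: 29.92
position: [0.6535, -0.0746, 0.0173]
tool_rot: [0.954, 0.299, 0.001, 0.0]
wrist_force: [2.1, -1.8, 2.5]
finger_gap: 0.159
gripper_force: 30.0
```

Emit:
apply_moves(
  commands=[
    [0, 0, 0, 0, 0, 0],
    [0, 0, 0, 0, 0, 0],
    [0, 0, 0, 0, 0, 0],
    [0, 0, 0, 0, 0, 0],
  ],
  gripper=178,
)

```text
time_s: 30.42
position: [0.6529, -0.0744, 0.0164]
tool_rot: [0.954, 0.299, -0.0, -0.0]
wrist_force: [-0.4, 0.0, 0.0]
finger_gap: 0.301
gripper_force: 0.0
```

Emit:
apply_moves(
  commands=[
    [0, 0, -0.05, 0, 0, 0],
    [0, 0, -0.1, 0, 0, 0],
    [0, 0, -0.15, 0, 0, 0],
    [0, 0, -0.06, 0, 0, 0],
    [0, 0, 0, 0, 0, 0],
  ],
)

```text
time_s: 31.05
position: [0.6535, -0.0745, 0.126]
tool_rot: [0.954, 0.299, 0.001, 0.001]
wrist_force: [1.0, 0.1, -0.9]
finger_gap: 0.303
gripper_force: 0.0
```

```bash
python3 plan.py .450 -.133 .10 12.7
```

```text
t 31.1 pos [ 0.6535 -0.0745  0.126 ] yaw -55.2 q6 0.81 gap 28.1
 shift [-0.669 -0.227  0.085] turn -1.51  rows>= 4.0 7.0
```

Emit:
apply_moves(
  commands=[
    [-0.134, -0.045, 0.015, 0, 0, 0],
    [-0.134, -0.045, 0.015, 0, 0, 0],
    [-0.134, -0.045, 0.015, 0, 0, 0],
    [-0.134, -0.045, 0.015, 0, 0, 0],
    [-0.134, -0.045, 0.015, 0, 0, 0],
  ],
  gripper=120,
)

```text
time_s: 31.68
position: [0.4474, -0.1335, 0.1]
tool_rot: [0.954, 0.299, -0.001, -0.001]
wrist_force: [-0.1, -0.4, -0.2]
finger_gap: 0.532
gripper_force: 0.0
```

Emit:
apply_moves(
  commands=[
    [0, 0, 0, 0, 0, -0.19],
    [0, 0, 0, 0, 0, -0.19],
    [0, 0, 0, 0, 0, -0.19],
    [0, 0, 0, 0, 0, -0.19],
    [0, 0, 0, 0, 0, -0.19],
    [0, 0, 0, 0, 0, -0.19],
    [0, 0, 0, 0, 0, -0.19],
    [0, 0, 0, 0, 0, -0.18],
    [0, 0, 0, 0, 0, 0],
    [0, 0, 0, 0, 0, 0],
  ],
)

```text
time_s: 32.92
position: [0.4491, -0.1335, 0.1013]
tool_rot: [0.626, 0.78, -0.0, -0.001]
wrist_force: [-0.7, -0.2, -0.3]
finger_gap: 0.53
gripper_force: 0.0
```

```bash
python3 plan.py .450 -.133 -.0245 12.7;  python3 - <<'E'
from fit import *
for n in('scene','top'):
    c=cap(n); print(n,'seat',[q for q in pipes(c,.049) if q[0]>.6]); print([q for q in pipes(c,.009) if .43<q[0]<.46])
E
```

```text
t 32.9 pos [ 0.4491 -0.1335  0.1013] yaw 12.5 q6 -0.56 gap 49.3
 shift [0.001 0.004 0.419] turn -0.004  rows>= 3.0 1.0
scene seat [[np.float64(0.6479), np.float64(-0.132), 138.1], [np.float64(0.6443), np.float64(-0.0203), 1.0], [np.float64(0.648), np.float64(-0.0451), 160.8], [np.float64(0.6512), np.float64(-0.0747), 4.5]]
[[np.float64(0.4482), np.float64(-0.1346), 73.0], [np.float64(0.4502), np.float64(-0.3458), 175.2]]
top seat [[np.float64(0.657), np.float64(-0.0723), 5.2], [np.float64(0.6534), np.float64(-0.0474), 165.0], [np.float64(0.6498), np.float64(-0.023), 4.8]]
[]
```

B is seated in slot 3. Picking C.

Emit:
apply_moves(
  commands=[
    [0, 0.004, 0.12, 0, 0, 0],
    [0, 0, 0.14, 0, 0, 0],
    [0, 0, 0.08, 0, 0, 0],
    [0, 0, 0.05, 0, 0, 0],
    [0, 0, 0.025, 0, 0, 0],
    [0, 0, 0, 0, 0, 0],
  ],
)

```text
time_s: 33.78
position: [0.4507, -0.1334, -0.0222]
tool_rot: [0.625, 0.781, 0.0, 0.0]
wrist_force: [-0.6, -0.9, 0.3]
finger_gap: 0.532
gripper_force: 0.0
```

Emit:
apply_moves(
  commands=[
    [0, 0, 0, 0, 0, 0],
    [0, 0, 0, 0, 0, 0],
    [0, 0, 0, 0, 0, 0],
    [0, 0, 0, 0, 0, 0],
    [0, 0, 0, 0, 0, 0],
    [0, 0, 0, 0, 0, 0],
    [0, 0, 0, 0, 0, 0],
  ],
  gripper=255,
)

```text
time_s: 34.65
position: [0.4506, -0.1333, -0.0223]
tool_rot: [0.624, 0.781, 0.0, 0.0]
wrist_force: [0.0, 0.2, 3.7]
finger_gap: 0.162
gripper_force: 30.0
```

Emit:
apply_moves(
  commands=[
    [0, 0, -0.04, 0, 0, 0],
    [0, 0, -0.1, 0, 0, 0],
    [0, 0, -0.16, 0, 0, 0],
    [0, 0, -0.16, 0, 0, 0],
    [0, 0, -0.04, 0, 0, 0],
    [0, 0, 0, 0, 0, 0],
    [0, 0, 0, 0, 0, 0],
  ],
)

```text
time_s: 35.52
position: [0.4499, -0.1331, 0.126]
tool_rot: [0.624, 0.781, -0.0, -0.001]
wrist_force: [0.9, -1.0, -1.8]
finger_gap: 0.16
gripper_force: 30.0
```

```bash
python3 plan.py .657 -.124 .125 -55.3
```

```text
t 35.5 pos [ 0.4499 -0.1331  0.126 ] yaw 12.7 q6 -0.56 gap 14.9
 shift [-0.122  0.68   0.002] turn 1.511  rows>= 4.0 7.0
```

Emit:
apply_moves(
  commands=[
    [-0.015, 0.08, 0, 0, 0, 0],
    [-0.03, 0.16, 0, 0, 0, 0],
    [-0.03, 0.16, 0, 0, 0, 0],
    [-0.03, 0.16, 0, 0, 0, 0],
    [-0.017, 0.12, 0, 0, 0, 0],
    [0, 0, 0, 0, 0, 0],
  ],
)

```text
time_s: 36.28
position: [0.6584, -0.1236, 0.1245]
tool_rot: [0.624, 0.781, -0.001, -0.002]
wrist_force: [-0.6, 0.4, -2.0]
finger_gap: 0.163
gripper_force: 30.0
```

Emit:
apply_moves(
  commands=[
    [0, 0, 0, 0, 0, 0.19],
    [0, 0, 0, 0, 0, 0.19],
    [0, 0, 0, 0, 0, 0.19],
    [0, 0, 0, 0, 0, 0.19],
    [0, 0, 0, 0, 0, 0.19],
    [0, 0, 0, 0, 0, 0.19],
    [0, 0, 0, 0, 0, 0.19],
    [0, 0, 0, 0, 0, 0.18],
    [0, 0, 0, 0, 0, 0],
    [0, 0, 0, 0, 0, 0],
  ],
)

```text
time_s: 37.52
position: [0.6571, -0.1242, 0.127]
tool_rot: [0.954, 0.3, -0.0, -0.0]
wrist_force: [-1.0, 0.3, -1.9]
finger_gap: 0.162
gripper_force: 30.0
```

```bash
python3 held.py 2
```

```text
F 30.0 slot [ 0.6572 -0.1239]
scene []
top []
t 37.6 pos [ 0.6573 -0.1241  0.1273] yaw -55.1 q6 0.74 gap 15.5
 shift [ 0.    -0.001  0.378] turn 0.004  rows>= 2.0 1.0
```

Emit:
apply_moves(
  commands=[
    [0, 0, 0.08, 0, 0, 0],
    [0, 0, 0.12, 0, 0, 0],
    [0, 0, 0.09, 0, 0, 0],
    [0, 0, 0.04, 0, 0, 0],
    [0, 0, 0.02, 0, 0, 0],
    [0, 0, 0.01, 0, 0, 0],
    [0, 0, 0.006, 0, 0, 0],
    [0, 0, 0, 0, 0, 0],
    [0, 0, 0, 0, 0, 0],
  ],
)

```text
time_s: 38.75
position: [0.6578, -0.1242, 0.0181]
tool_rot: [0.954, 0.299, 0.0, 0.0]
wrist_force: [0.6, -0.4, -1.3]
finger_gap: 0.164
gripper_force: 30.0
```

Emit:
apply_moves(
  commands=[
    [0, 0, 0, 0, 0, 0],
    [0, 0, 0, 0, 0, 0],
    [0, 0, 0, 0, 0, 0],
    [0, 0, 0, 0, 0, 0],
  ],
  gripper=178,
)

```text
time_s: 39.25
position: [0.6576, -0.1241, 0.0178]
tool_rot: [0.954, 0.299, 0.0, 0.0]
wrist_force: [0.4, -0.4, -0.6]
finger_gap: 0.301
gripper_force: 0.0
```

Emit:
apply_moves(
  commands=[
    [0, 0, -0.05, 0, 0, 0],
    [0, 0, -0.1, 0, 0, 0],
    [0, 0, -0.15, 0, 0, 0],
    [0, 0, -0.06, 0, 0, 0],
    [0, 0, 0, 0, 0, 0],
  ],
)

```text
time_s: 39.88
position: [0.6581, -0.1242, 0.1272]
tool_rot: [0.954, 0.299, 0.001, 0.001]
wrist_force: [-0.2, 0.0, -0.6]
finger_gap: 0.303
gripper_force: 0.0
```

```bash
python3 plan.py .4525 -.3443 .10 -65;python3 - <<'E'
from fit import *
for n in('scene','top'):
    c=cap(n); print(n,[q for q in pipes(c,.009) if q[1]<-.25])
E
```

```text
t 39.9 pos [ 0.6581 -0.1242  0.1272] yaw -55.2 q6 0.74 gap 28.1
 shift [-0.981  0.212  0.09 ] turn 0.217  rows>= 6.0 1.0
scene [[np.float64(0.4494), np.float64(-0.3453), 174.9]]
top [[np.float64(0.4557), np.float64(-0.3431), 174.9], [np.float64(0.3451), np.float64(-0.3013), 110.0], [np.float64(0.234), np.float64(-0.2585), 173.9]]
```

Emit:
apply_moves(
  commands=[
    [-0.163, 0.035, 0, 0, 0, 0],
    [-0.163, 0.035, 0, 0, 0, 0],
    [-0.163, 0.035, 0, 0, 0, 0],
    [-0.163, 0.035, 0.02, 0, 0, 0],
    [-0.163, 0.035, 0.03, 0, 0, 0],
    [-0.163, 0.035, 0.03, 0, 0, 0],
    [0, 0, 0, 0, 0, 0.11],
    [0, 0, 0, 0, 0, 0.11],
    [0, 0, 0, 0, 0, 0],
    [0, 0, 0, 0, 0, 0],
  ],
  gripper=120,
)

```text
time_s: 41.22
position: [0.4523, -0.3429, 0.1009]
tool_rot: [0.976, 0.216, -0.0, -0.001]
wrist_force: [0.4, -0.5, -0.2]
finger_gap: 0.531
gripper_force: 0.0
```

```bash
python3 plan.py .4525 -.3443 -.0245 -65;  python3 - <<'E'
from fit import *
for n in('scene','top'):
    c=cap(n); print(n,'seat',[q for q in pipes(c,.049) if q[0]>.6])
E
```

```text
t 41.2 pos [ 0.4523 -0.3429  0.1009] yaw -65.0 q6 0.44 gap 49.4
 shift [-0.001  0.005  0.418] turn -0.0  rows>= 3.0 1.0
scene seat [[np.float64(0.6394), np.float64(-0.0605), 18.7], [np.float64(0.6442), np.float64(-0.0206), 1.2], [np.float64(0.6495), np.float64(-0.0703), 142.8], [np.float64(0.6545), np.float64(-0.1249), 4.8], [np.float64(0.6526), np.float64(-0.0996), 164.5], [np.float64(0.6479), np.float64(-0.0454), 161.1], [np.float64(0.651), np.float64(-0.0747), 4.3]]
top seat [[np.float64(0.6607), np.float64(-0.1221), 5.0], [np.float64(0.6589), np.float64(-0.0973), 164.9], [np.float64(0.657), np.float64(-0.0723), 5.2], [np.float64(0.6553), np.float64(-0.0722), 145.9], [np.float64(0.6534), np.float64(-0.0472), 164.9], [np.float64(0.6501), np.float64(-0.0229), 4.6]]
```

C is seated in slot 2. Picking D.

Emit:
apply_moves(
  commands=[
    [0, 0.005, 0.12, 0, 0, 0],
    [0, 0, 0.14, 0, 0, 0],
    [0, 0, 0.08, 0, 0, 0],
    [0, 0, 0.05, 0, 0, 0],
    [0, 0, 0.025, 0, 0, 0],
    [0, 0, 0, 0, 0, 0],
  ],
)

```text
time_s: 42.08
position: [0.4533, -0.3446, -0.0225]
tool_rot: [0.977, 0.215, 0.0, 0.0]
wrist_force: [0.0, -0.7, 0.3]
finger_gap: 0.529
gripper_force: 0.0
```

Emit:
apply_moves(
  commands=[
    [0, 0, 0, 0, 0, 0],
    [0, 0, 0, 0, 0, 0],
    [0, 0, 0, 0, 0, 0],
    [0, 0, 0, 0, 0, 0],
    [0, 0, 0, 0, 0, 0],
    [0, 0, 0, 0, 0, 0],
    [0, 0, 0, 0, 0, 0],
  ],
  gripper=255,
)

```text
time_s: 42.95
position: [0.4532, -0.3446, -0.0226]
tool_rot: [0.977, 0.215, 0.0, 0.0]
wrist_force: [-0.1, -0.2, 2.9]
finger_gap: 0.162
gripper_force: 30.0
```

Emit:
apply_moves(
  commands=[
    [0, 0, -0.04, 0, 0, 0],
    [0, 0, -0.1, 0, 0, 0],
    [0, 0, -0.16, 0, 0, 0],
    [0, 0, -0.16, 0, 0, 0],
    [0, 0, -0.05, 0, 0, 0],
    [0, 0, 0, 0, 0, 0],
    [0, 0, 0, 0, 0, 0],
  ],
)

```text
time_s: 43.82
position: [0.4525, -0.344, 0.1282]
tool_rot: [0.977, 0.215, -0.001, -0.001]
wrist_force: [-0.3, 0.4, -2.7]
finger_gap: 0.164
gripper_force: 30.0
```

```bash
python3 plan.py .6615 -.1737 .127 -55.3
```

```text
t 43.8 pos [ 0.4525 -0.344   0.1282] yaw -65.1 q6 0.44 gap 15.3
 shift [ 0.871 -0.222  0.004] turn -0.219  rows>= 5.0 1.0
```

Emit:
apply_moves(
  commands=[
    [0.08, -0.02, 0, 0, 0, 0],
    [0.16, -0.041, 0, 0, 0, 0],
    [0.16, -0.041, 0, 0, 0, 0],
    [0.16, -0.041, 0, 0, 0, 0],
    [0.16, -0.041, 0, 0, 0, 0],
    [0.151, -0.038, 0, 0, 0, 0],
    [0, 0, 0, 0, 0, -0.11],
    [0, 0, 0, 0, 0, -0.11],
    [0, 0, 0, 0, 0, 0],
    [0, 0, 0, 0, 0, 0],
    [0, 0, 0, 0, 0, 0],
  ],
)

```text
time_s: 45.2
position: [0.662, -0.1743, 0.1299]
tool_rot: [0.955, 0.298, -0.0, -0.0]
wrist_force: [0.3, -0.5, -1.6]
finger_gap: 0.16
gripper_force: 30.0
```

```bash
python3 held.py 1
```

```text
F 30.0 slot [ 0.6615 -0.1737]
scene []
top []
t 45.3 pos [ 0.6621 -0.1743  0.1302] yaw -55.3 q6 0.67 gap 15.2
 shift [-0.    -0.003  0.387] turn 0.0  rows>= 2.0 1.0
```

Emit:
apply_moves(
  commands=[
    [0, -0.003, 0.08, 0, 0, 0],
    [0, 0, 0.12, 0, 0, 0],
    [0, 0, 0.09, 0, 0, 0],
    [0, 0, 0.04, 0, 0, 0],
    [0, 0, 0.025, 0, 0, 0],
    [0, 0, 0.015, 0, 0, 0],
    [0, 0, 0.008, 0, 0, 0],
    [0, 0, 0, 0, 0, 0],
    [0, 0, 0, 0, 0, 0],
  ],
)

```text
time_s: 46.42
position: [0.662, -0.1737, 0.0175]
tool_rot: [0.954, 0.299, 0.0, 0.0]
wrist_force: [0.2, -2.0, 0.7]
finger_gap: 0.159
gripper_force: 30.0
```

Emit:
apply_moves(
  commands=[
    [0, 0, 0, 0, 0, 0],
    [0, 0, 0, 0, 0, 0],
    [0, 0, 0, 0, 0, 0],
    [0, 0, 0, 0, 0, 0],
  ],
  gripper=178,
)

```text
time_s: 46.92
position: [0.6616, -0.1735, 0.0168]
tool_rot: [0.954, 0.299, -0.0, -0.0]
wrist_force: [-0.4, 0.4, -0.1]
finger_gap: 0.301
gripper_force: 0.0
```

Emit:
apply_moves(
  commands=[
    [0, 0, -0.05, 0, 0, 0],
    [0, 0, -0.1, 0, 0, 0],
    [0, 0, -0.15, 0, 0, 0],
    [0, 0, -0.1, 0, 0, 0],
    [0, 0, 0, 0, 0, 0],
  ],
)

```text
time_s: 47.55
position: [0.6628, -0.1738, 0.141]
tool_rot: [0.954, 0.299, 0.002, 0.001]
wrist_force: [-0.1, -1.0, 0.4]
finger_gap: 0.299
gripper_force: 0.0
```

```bash
python3 plan.py .670 -.276 .14 -85
```

```text
t 47.5 pos [ 0.6628 -0.1738  0.141 ] yaw -55.2 q6 0.67 gap 27.8
 shift [-0.175  0.293  0.004] turn 0.662  rows>= 2.0 4.0
```

```bash
python3 plan.py .6694 -.2634 .14 5
```

```text
t 47.5 pos [ 0.6628 -0.1738  0.141 ] yaw -55.2 q6 0.67 gap 27.8
 shift [-0.152  0.258  0.004] turn -1.338  rows>= 2.0 7.0
```

Emit:
apply_moves(
  commands=[
    [-0.076, 0.129, 0, 0, 0, 0],
    [-0.076, 0.129, 0, 0, 0, 0],
    [0, 0, 0, 0, 0, -0.19],
    [0, 0, 0, 0, 0, -0.19],
    [0, 0, 0, 0, 0, -0.19],
    [0, 0, 0, 0, 0, -0.19],
    [0, 0, 0, 0, 0, -0.19],
    [0, 0, 0, 0, 0, -0.19],
    [0, 0, 0, 0, 0, -0.198],
    [0, 0, 0, 0, 0, 0],
    [0, 0, 0, 0, 0, 0],
  ],
  gripper=255,
)

```text
time_s: 48.92
position: [0.6682, -0.263, 0.1365]
tool_rot: [0.677, 0.736, -0.0, -0.0]
wrist_force: [-0.2, 0.4, -0.7]
finger_gap: 0.007
gripper_force: 0.0
```

```bash
python3 plan.py .6694 -.2634 .0215 5;  python3 - <<'E'
from fit import *
mid=np.array([.655,-.099])
for n in('scene','top'):
    c=cap(n); print(n,'seat',[q for q in pipes(c,.049) if q[0]>.6 and abs(q[2]-5)<4])
    print(n,'nut')
a=load('top')['img'][110:230,290:450];b=load('scene')['img'][250:370,190:350]
cv2.imwrite('pics/crop8.png',cv2.resize(np.hstack([a,b])[:,:,::-1],None,fx=2.5,fy=2.5,interpolation=cv2.INTER_CUBIC))
E
```

```text
t 48.9 pos [ 0.6682 -0.263   0.1365] yaw 4.8 q6 -0.49 gap 0.6
 shift [-0.002  0.004  0.383] turn -0.005  rows>= 2.0 1.0
scene seat [[np.float64(0.6445), np.float64(-0.0204), 1.1], [np.float64(0.6507), np.float64(-0.0747), 4.5], [np.float64(0.6587), np.float64(-0.1747), 4.2], [np.float64(0.6545), np.float64(-0.1245), 4.2]]
scene nut
top seat [[np.float64(0.6611), np.float64(-0.122), 4.7], [np.float64(0.6648), np.float64(-0.1716), 4.9], [np.float64(0.6571), np.float64(-0.0719), 5.4], [np.float64(0.6499), np.float64(-0.0228), 4.8]]
top nut
```

View pics/crop8.png

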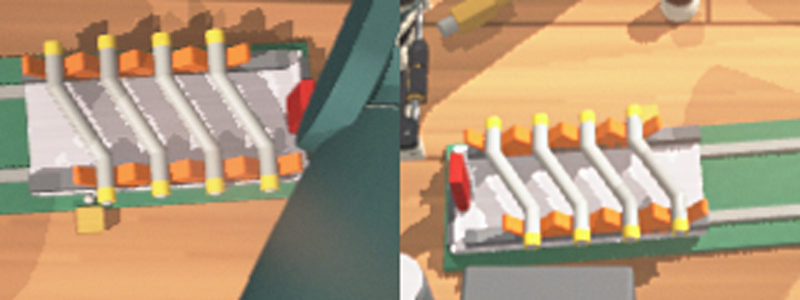

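All four pipes are seated; the ends sit in the notches in both views. I'll lower the closed fingers behind the handle and push along the rail.

Emit:
apply_moves(
  commands=[
    [0, 0.004, 0.1, 0, 0, 0],
    [0, 0, 0.14, 0, 0, 0],
    [0, 0, 0.1, 0, 0, 0],
    [0, 0, 0.043, 0, 0, 0],
    [0, 0, 0, 0, 0, 0],
    [0.03, 0, 0, 0, 0, 0],
    [0.03, 0, 0, 0, 0, 0],
    [0.015, 0, 0, 0, 0, 0],
    [0.01, 0, 0, 0, 0, 0],
    [0, 0, 0, 0, 0, 0],
    [0, 0, 0, 0, 0, 0],
  ],
)

```text
time_s: 50.4
position: [0.6674, -0.2372, 0.0222]
tool_rot: [0.676, 0.737, 0.0, 0.0]
wrist_force: [-0.1, 0.1, 0.4]
finger_gap: 0.006
gripper_force: 0.0
```

Emit:
apply_moves(
  commands=[
    [0.012, 0, 0, 0, 0, 0],
    [0.015, 0, 0, 0, 0, 0],
    [0.015, 0, 0, 0, 0, 0],
    [0.02, 0, 0, 0, 0, 0],
    [0.02, 0, 0, 0, 0, 0],
    [0.02, 0, 0, 0, 0, 0],
    [0.02, 0, 0, 0, 0, 0],
    [0.02, 0, 0, 0, 0, 0],
    [0.02, 0, 0, 0, 0, 0],
    [0.02, 0, 0, 0, 0, 0],
    [0.02, 0, 0, 0, 0, 0],
    [0, 0, 0, 0, 0, 0],
  ],
)

```text
time_s: 51.9
position: [0.6618, -0.1765, 0.0217]
tool_rot: [0.676, 0.737, -0.0, -0.0]
wrist_force: [0.1, 0.6, 0.3]
finger_gap: 0.008
gripper_force: 0.0
```

```bash
python3 plan.py .6547 -.0955 .0215 5;  python3 - <<'E'
from fit import *
print(manip.read_state()['wrist_force'])
c=cap('top'); print([q for q in pipes(c,.049) if q[0]>.6 and abs(q[2]-5)<4])
c=cap('scene'); print([q for q in pipes(c,.049) if q[0]>.6 and abs(q[2]-5)<4])
E
```

```text
t 51.9 pos [ 0.6618 -0.1765  0.0217] yaw 5.0 q6 -0.39 gap 0.8
 shift [ 0.271 -0.     0.001] turn 0.0  rows>= 2.0 1.0
[0.11691984 0.62737038 0.27980509]
[[np.float64(0.6554), np.float64(-0.0546), 5.0], [np.float64(0.6515), np.float64(-0.0048), 5.0], [np.float64(0.6442), np.float64(0.0454), 4.9]]
[[np.float64(0.638), np.float64(0.0427), 4.7], [np.float64(0.6484), np.float64(-0.0567), 4.1], [np.float64(0.6458), np.float64(-0.0095), 6.1], [np.float64(0.6531), np.float64(-0.1067), 4.3]]
```

Emit:
apply_moves(
  commands=[
    [0.015, 0, 0, 0, 0, 0],
    [0.02, 0, 0, 0, 0, 0],
    [0.02, 0, 0, 0, 0, 0],
    [0.02, 0, 0, 0, 0, 0],
    [0.02, 0, 0, 0, 0, 0],
    [0.02, 0, 0, 0, 0, 0],
    [0.02, 0, 0, 0, 0, 0],
    [0.02, 0, 0, 0, 0, 0],
    [0.02, 0, 0, 0, 0, 0],
    [0.015, 0, 0, 0, 0, 0],
    [0.01, 0, 0, 0, 0, 0],
    [0, 0, 0, 0, 0, 0],
  ],
)

```text
time_s: 53.5
position: [0.657, -0.1178, 0.022]
tool_rot: [0.676, 0.737, -0.0, 0.0]
wrist_force: [1.6, -5.4, -2.1]
finger_gap: 0.004
gripper_force: 2.7
```

Emit:
apply_moves(
  commands=[
    [0.012, 0, 0, 0, 0, 0],
    [0.012, 0, 0, 0, 0, 0],
    [0, 0, 0, 0, 0, 0],
  ],
)

```text
time_s: 53.88
position: [0.6563, -0.11, 0.0221]
tool_rot: [0.676, 0.737, 0.0, -0.0]
wrist_force: [-0.3, 0.0, -0.3]
finger_gap: 0.003
gripper_force: 0.0
```

Emit:
apply_moves(
  commands=[
    [0.01, 0, 0, 0, 0, 0],
    [0.01, 0, 0, 0, 0, 0],
    [0, 0, 0, 0, 0, 0],
  ],
)

```text
time_s: 54.25
position: [0.6558, -0.1042, 0.0221]
tool_rot: [0.676, 0.737, -0.0, 0.0]
wrist_force: [0.3, -3.0, 0.4]
finger_gap: 0.002
gripper_force: 1.1
```

```bash
python3 plan.py .6547 -.0955 .0215 5;  python3 - <<'E'
from fit import *
c=cap('top'); print([q for q in pipes(c,.049) if q[0]>.6 and abs(q[2]-5)<4])
c=cap('scene'); print([q for q in pipes(c,.049) if q[0]>.6 and abs(q[2]-5)<4])
E
```

```text
t 54.2 pos [ 0.6558 -0.1042  0.0221] yaw 5.0 q6 -0.28 gap 0.2
 shift [ 0.029 -0.001  0.002] turn -0.0  rows>= 1.0 1.0
[[np.float64(0.6496), np.float64(0.0167), 5.0], [np.float64(0.6459), np.float64(0.0665), 4.7], [np.float64(0.6386), np.float64(0.1162), 5.0]]
[[np.float64(0.6322), np.float64(0.1143), 4.0], [np.float64(0.643), np.float64(0.0143), 4.3], [np.float64(0.6395), np.float64(0.0643), 4.3], [np.float64(0.6469), np.float64(-0.0352), 4.2]]
```

Travel ≈ 0.139 m. One small push more to confirm the stop, then back off.

Emit:
apply_moves(
  commands=[
    [0.008, 0, 0, 0, 0, 0],
    [0.008, 0, 0, 0, 0, 0],
    [0, 0, 0, 0, 0, 0],
  ],
)

```text
time_s: 54.72
position: [0.6558, -0.1043, 0.0222]
tool_rot: [0.676, 0.737, -0.002, 0.003]
wrist_force: [6.0, -36.9, -4.5]
finger_gap: 0.005
gripper_force: 18.7
```

Emit:
apply_moves(
  commands=[
    [0.008, 0, 0, 0, 0, 0],
    [0, 0, 0, 0, 0, 0],
  ],
)

```text
time_s: 54.98
position: [0.6558, -0.1043, 0.0223]
tool_rot: [0.677, 0.736, -0.003, 0.005]
wrist_force: [7.9, -54.8, -6.6]
finger_gap: 0.005
gripper_force: 27.6
```

Emit:
apply_moves(
  commands=[
    [-0.05, 0, 0, 0, 0, 0],
    [-0.1, 0, 0, 0, 0, 0],
    [0, 0, -0.1, 0, 0, 0],
    [0, 0, -0.16, 0, 0, 0],
    [0, 0, -0.16, 0, 0, 0],
    [0, 0, -0.16, 0, 0, 0],
    [0, 0, 0, 0, 0, 0],
  ],
  gripper=0,
)

```text
time_s: 55.85
position: [0.6603, -0.1419, 0.2006]
tool_rot: [0.676, 0.737, 0.002, 0.003]
wrist_force: [-0.1, 0.3, -0.0]
finger_gap: 0.708
gripper_force: 0.0
```

```bash
python3 - <<'E'
from fit import *
for n in('scene','top'):
    c=cap(n); print(n,[q for q in pipes(c,.049) if q[0]>.6 and abs(q[2]-5)<4])
f=5
t=load('top')['img'][130:195,180:250]; s=load('scene')['img'][275:340,350:420]
i=cv2.resize(np.hstack([t,s])[:,:,::-1],None,fx=f,fy=f,interpolation=cv2.INTER_CUBIC)
cv2.imwrite('pics/crop9.png',i)
E
python3 plan.py .628 .213 .2 5
```

```text
scene [[np.float64(0.6322), np.float64(0.1143), 4.0], [np.float64(0.6429), np.float64(0.0144), 4.2], [np.float64(0.6396), np.float64(0.0643), 4.2], [np.float64(0.6468), np.float64(-0.0354), 4.1]]
top [[np.float64(0.6536), np.float64(-0.0329), 5.4], [np.float64(0.6495), np.float64(0.017), 5.1], [np.float64(0.646), np.float64(0.0666), 4.7], [np.float64(0.6386), np.float64(0.1162), 5.0]]
t 56.0 pos [ 0.659  -0.1417  0.1957] yaw 5.0 q6 -0.34 gap 73.7
 shift [ 1.187 -0.    -0.014] turn -0.0  rows>= 6.0 1.0
```

View pics/crop9.png

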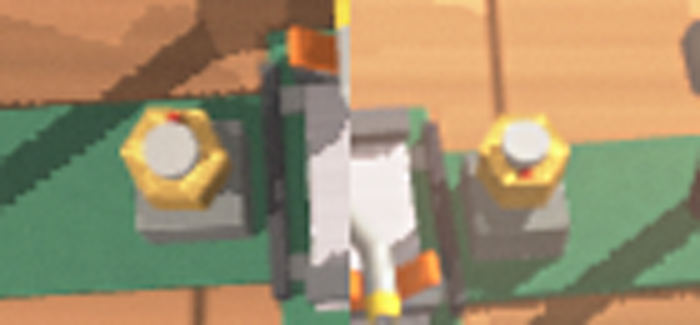

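The carrier is against its end stop (force rose to 55 N) and all four pipes are seated. The nut: stud tip in the top view at crop (172,150) → pixel (214.4,160), scene crop (175,140) → (385,303). The vertices point roughly along y, so one pair of flats faces about -7°. There is a gauge head on the pillar, so I'll work out the clearances.

```bash
python3 - <<'E'
from fit import *
t=load('top');s=load('scene')
print('nut',px2w(t,(214.4,160),.090),px2w(s,(385,303),.090))
print('pillar base/top px', w2px(t,(.619,.318,0)),w2px(t,(.619,.318,.188)),w2px(s,(.619,.318,0)),w2px(s,(.619,.318,.188)))
print('head',px2w(t,(157,156),.188),px2w(s,(430,283),.188))
E
python3 plan.py .628 .2125 .2 -7
```

```text
nut [0.62904577 0.21354841 0.09      ] [0.62928162 0.21356463 0.09      ]
pillar base/top px [176.51591709 172.15392787] [153.16310421 151.85641072] [420.27842509 316.83067928] [431.76492954 278.51370103]
head [0.61081573 0.31003256 0.188     ] [0.63191599 0.31217098 0.188     ]
t 56.0 pos [ 0.659  -0.1417  0.1957] yaw 5.0 q6 -0.34 gap 73.7
 shift [ 1.185 -0.    -0.014] turn 0.266  rows>= 6.0 2.0
```

Emit:
apply_moves(
  commands=[
    [0.17, 0, 0, 0, 0, 0],
    [0.17, 0, 0, 0, 0, 0],
    [0.17, 0, 0, 0, 0, 0],
    [0.17, 0, 0, 0, 0, 0],
    [0.17, 0, 0, 0, 0, 0],
    [0.17, 0, 0, 0, 0, 0],
    [0.17, 0.003, 0, 0, 0, 0],
    [0, 0, 0, 0, 0, 0.133],
    [0, 0, 0, 0, 0, 0.133],
    [0, 0, 0, 0, 0, 0],
    [0, 0, 0, 0, 0, 0],
  ],
  gripper=70,
)

```text
time_s: 57.32
position: [0.6287, 0.2137, 0.1949]
tool_rot: [0.748, 0.664, -0.001, -0.0]
wrist_force: [0.3, 0.0, -0.5]
finger_gap: 0.729
gripper_force: 0.0
```

```bash
python3 plan.py .629 .2135 .0265 -7
```

```text
t 57.3 pos [0.6287 0.2137 0.1949] yaw -6.9 q6 0.41 gap 67.8
 shift [-0.     0.002  0.561] turn 0.003  rows>= 3.0 1.0
```

Emit:
apply_moves(
  commands=[
    [0, 0, 0.12, 0, 0, 0],
    [0, 0, 0.14, 0, 0, 0],
    [0, 0, 0.12, 0, 0, 0],
    [0, 0, 0.1, 0, 0, 0],
    [0, 0, 0.05, 0, 0, 0],
    [0, 0, 0.03, 0, 0, 0],
    [0, 0, 0, 0, 0, 0],
  ],
)

```text
time_s: 58.2
position: [0.6291, 0.2138, 0.0282]
tool_rot: [0.749, 0.663, 0.0, 0.0]
wrist_force: [0.3, -0.6, 0.7]
finger_gap: 0.726
gripper_force: 0.0
```

Emit:
apply_moves(
  commands=[
    [0, 0, 0, 0, 0, 0],
    [0, 0, 0, 0, 0, 0],
    [0, 0, 0, 0, 0, 0],
    [0, 0, 0, 0, 0, 0],
    [0, 0, 0, 0, 0, 0],
    [0, 0, 0, 0, 0, 0],
  ],
  gripper=255,
)

```text
time_s: 58.95
position: [0.6295, 0.2138, 0.0285]
tool_rot: [0.749, 0.663, 0.001, 0.0]
wrist_force: [5.4, -1.4, 1.7]
finger_gap: 0.442
gripper_force: 29.0
```

```bash
python3 plan.py .629 .2135 .0265 -37; python3 -c "
from h import *
s=manip.read_state();print(s['gripper_force'],s['wrist_force'],s['ft_torque'])"
```

```text
t 59.0 pos [0.6295 0.2138 0.0285] yaw -7.0 q6 0.41 gap 41.1
 shift [-0.001 -0.002  0.007] turn 0.667  rows>= 1.0 4.0
29.006701167672873 [ 5.36188001 -1.4086373   1.72309595] [-0.19823517 -0.85022637  0.10154457]
```

Gripped flat to flat (41 mm). First stroke clockwise, about 32°.

Emit:
apply_moves(
  commands=[
    [0, 0, 0, 0, 0, 0.12],
    [0, 0, 0, 0, 0, 0.12],
    [0, 0, 0, 0, 0, 0.12],
    [0, 0, 0, 0, 0, 0.12],
    [0, 0, 0, 0, 0, 0.12],
    [0, 0, 0, 0, 0, 0.12],
    [0, 0, 0, 0, 0, 0],
    [0, 0, 0, 0, 0, 0],
  ],
)

```text
time_s: 59.95
position: [0.6294, 0.2138, 0.0284]
tool_rot: [0.904, 0.429, 0.001, 0.0]
wrist_force: [5.4, -1.3, 3.1]
finger_gap: 0.439
gripper_force: 28.6
```

```bash
python3 plan.py .629 .2135 .0285 20; python3 -c "
from h import *
s=manip.read_state();print(s['gripper_force'],s['wrist_force'],s['ft_torque'])"
```

```text
t 60.0 pos [0.6294 0.2138 0.0284] yaw -39.3 q6 0.97 gap 40.9
 shift [-0.002 -0.    -0.   ] turn -1.317  rows>= 1.0 6.0
28.598425928503275 [ 5.42273922 -1.31532319  3.06546063] [-0.17209842 -0.73549401 -0.08696667]
```

Works. Next stroke: open, back 60°, close, turn 60°.

Emit:
apply_moves(
  commands=[
    [0, 0, 0, 0, 0, 0],
    [0, 0, 0, 0, 0, 0],
    [0, 0, 0, 0, 0, 0],
    [0, 0, 0, 0, 0, 0],
    [0, 0, 0, 0, 0, -0.19],
    [0, 0, 0, 0, 0, -0.19],
    [0, 0, 0, 0, 0, -0.19],
    [0, 0, 0, 0, 0, -0.19],
    [0, 0, 0, 0, 0, -0.19],
    [0, 0, 0, 0, 0, -0.19],
    [0, 0, 0, 0, 0, -0.193],
    [0, 0, 0, 0, 0, 0],
  ],
  gripper=75,
)

```text
time_s: 61.45
position: [0.6289, 0.2138, 0.0279]
tool_rot: [0.57, 0.822, -0.0, -0.0]
wrist_force: [0.4, 0.4, -0.4]
finger_gap: 0.705
gripper_force: 0.0
```

Emit:
apply_moves(
  commands=[
    [0, 0, 0, 0, 0, 0],
    [0, 0, 0, 0, 0, 0],
    [0, 0, 0, 0, 0, 0],
    [0, 0, 0, 0, 0, 0],
    [0, 0, 0, 0, 0, 0],
    [0, 0, 0, 0, 0, 0],
  ],
  gripper=255,
)

```text
time_s: 62.2
position: [0.6295, 0.214, 0.028]
tool_rot: [0.57, 0.822, 0.001, 0.0]
wrist_force: [5.4, 1.3, -2.1]
finger_gap: 0.444
gripper_force: 29.0
```

Emit:
apply_moves(
  commands=[
    [0, 0, 0, 0, 0, 0.133],
    [0, 0, 0, 0, 0, 0.133],
    [0, 0, 0, 0, 0, 0.133],
    [0, 0, 0, 0, 0, 0.133],
    [0, 0, 0, 0, 0, 0.133],
    [0, 0, 0, 0, 0, 0.133],
    [0, 0, 0, 0, 0, 0.133],
    [0, 0, 0, 0, 0, 0.133],
    [0, 0, 0, 0, 0, 0.133],
    [0, 0, 0, 0, 0, 0.133],
    [0, 0, 0, 0, 0, 0],
    [0, 0, 0, 0, 0, 0],
  ],
)

```text
time_s: 63.7
position: [0.6295, 0.214, 0.028]
tool_rot: [0.904, 0.428, 0.001, 0.0]
wrist_force: [5.2, 0.5, -2.0]
finger_gap: 0.44
gripper_force: 28.7
```

```bash
python3 plan.py .629 .2135 .0285 20; python3 -c "
from h import *
s=manip.read_state();print(s['gripper_force'],s['wrist_force'],s['ft_torque'])"
```

```text
t 63.7 pos [0.6295 0.214  0.028 ] yaw -39.3 q6 0.98 gap 41.0
 shift [-0.002 -0.    -0.002] turn -1.318  rows>= 1.0 6.0
28.668127222917974 [ 5.17205813  0.46556422 -1.99278627] [ 0.26480546 -0.74436067 -0.13336244]
```

Two more strokes of the same kind (152° in total after the next one, then 212°).

Emit:
apply_moves(
  commands=[
    [0, 0, 0, 0, 0, 0],
    [0, 0, 0, 0, 0, 0],
    [0, 0, 0, 0, 0, 0],
    [0, 0, 0, 0, 0, 0],
    [0, 0, 0, 0, 0, -0.19],
    [0, 0, 0, 0, 0, -0.19],
    [0, 0, 0, 0, 0, -0.19],
    [0, 0, 0, 0, 0, -0.19],
    [0, 0, 0, 0, 0, -0.19],
    [0, 0, 0, 0, 0, -0.19],
    [0, 0, 0, 0, 0, -0.19],
    [0, 0, 0, 0, 0, 0],
  ],
  gripper=75,
)

```text
time_s: 65.2
position: [0.6289, 0.2138, 0.028]
tool_rot: [0.57, 0.822, -0.0, -0.0]
wrist_force: [-0.3, -0.7, -0.6]
finger_gap: 0.707
gripper_force: 0.0
```

Emit:
apply_moves(
  commands=[
    [0, 0, 0, 0, 0, 0],
    [0, 0, 0, 0, 0, 0],
    [0, 0, 0, 0, 0, 0],
    [0, 0, 0, 0, 0, 0],
    [0, 0, 0, 0, 0, 0],
    [0, 0, 0, 0, 0, 0],
  ],
  gripper=255,
)

```text
time_s: 65.95
position: [0.6295, 0.214, 0.028]
tool_rot: [0.57, 0.822, 0.001, 0.0]
wrist_force: [5.4, 1.4, -2.0]
finger_gap: 0.438
gripper_force: 29.1
```

Emit:
apply_moves(
  commands=[
    [0, 0, 0, 0, 0, 0.133],
    [0, 0, 0, 0, 0, 0.133],
    [0, 0, 0, 0, 0, 0.133],
    [0, 0, 0, 0, 0, 0.133],
    [0, 0, 0, 0, 0, 0.133],
    [0, 0, 0, 0, 0, 0.133],
    [0, 0, 0, 0, 0, 0.133],
    [0, 0, 0, 0, 0, 0.133],
    [0, 0, 0, 0, 0, 0.133],
    [0, 0, 0, 0, 0, 0.133],
    [0, 0, 0, 0, 0, 0],
    [0, 0, 0, 0, 0, 0],
  ],
)

```text
time_s: 67.45
position: [0.6295, 0.214, 0.028]
tool_rot: [0.904, 0.428, 0.001, 0.0]
wrist_force: [5.4, 0.7, -2.2]
finger_gap: 0.439
gripper_force: 28.8
```

Emit:
apply_moves(
  commands=[
    [0, 0, 0, 0, 0, 0],
    [0, 0, 0, 0, 0, 0],
    [0, 0, 0, 0, 0, 0],
    [0, 0, 0, 0, 0, 0],
    [0, 0, 0, 0, 0, -0.19],
    [0, 0, 0, 0, 0, -0.19],
    [0, 0, 0, 0, 0, -0.19],
    [0, 0, 0, 0, 0, -0.19],
    [0, 0, 0, 0, 0, -0.19],
    [0, 0, 0, 0, 0, -0.19],
    [0, 0, 0, 0, 0, -0.193],
    [0, 0, 0, 0, 0, 0],
  ],
  gripper=75,
)

```text
time_s: 68.95
position: [0.6289, 0.2138, 0.0279]
tool_rot: [0.569, 0.823, -0.0, -0.0]
wrist_force: [-0.1, -0.2, -1.1]
finger_gap: 0.707
gripper_force: 0.0
```

Emit:
apply_moves(
  commands=[
    [0, 0, 0, 0, 0, 0],
    [0, 0, 0, 0, 0, 0],
    [0, 0, 0, 0, 0, 0],
    [0, 0, 0, 0, 0, 0],
    [0, 0, 0, 0, 0, 0],
    [0, 0, 0, 0, 0, 0],
  ],
  gripper=255,
)

```text
time_s: 69.7
position: [0.6295, 0.214, 0.028]
tool_rot: [0.569, 0.823, 0.001, 0.0]
wrist_force: [5.1, 2.3, -2.1]
finger_gap: 0.438
gripper_force: 29.2
```

Emit:
apply_moves(
  commands=[
    [0, 0, 0, 0, 0, 0.133],
    [0, 0, 0, 0, 0, 0.133],
    [0, 0, 0, 0, 0, 0.133],
    [0, 0, 0, 0, 0, 0.133],
    [0, 0, 0, 0, 0, 0.133],
    [0, 0, 0, 0, 0, 0.133],
    [0, 0, 0, 0, 0, 0.133],
    [0, 0, 0, 0, 0, 0],
  ],
)

```text
time_s: 70.7
position: [0.6295, 0.214, 0.028]
tool_rot: [0.826, 0.564, 0.001, 0.0]
wrist_force: [4.9, 1.5, -2.3]
finger_gap: 0.435
gripper_force: 28.9
```

```bash
python3 plan.py .629 .2135 .0285 -39; python3 -c "
from h import *
s=manip.read_state();print(s['gripper_force'],s['wrist_force'],s['ft_torque'])"
```

```text
t 70.7 pos [0.6295 0.214  0.028 ] yaw -21.3 q6 0.66 gap 40.5
 shift [-0.002 -0.001 -0.002] turn 0.393  rows>= 1.0 2.0
28.876218802761286 [ 4.94999856  1.45676076 -2.3415698 ] [ 0.25365354 -0.73653391 -0.0735023 ]
```

Emit:
apply_moves(
  commands=[
    [0, 0, 0, 0, 0, 0.1],
    [0, 0, 0, 0, 0, 0.1],
    [0, 0, 0, 0, 0, 0],
  ],
)

```text
time_s: 71.08
position: [0.6295, 0.2139, 0.028]
tool_rot: [0.867, 0.498, 0.001, 0.0]
wrist_force: [5.5, 1.3, -2.2]
finger_gap: 0.433
gripper_force: 28.9
```

Emit:
apply_moves(
  commands=[
    [0, 0, 0, 0, 0, 0.1],
    [0, 0, 0, 0, 0, 0.1],
    [0, 0, 0, 0, 0, 0],
  ],
)

```text
time_s: 71.45
position: [0.6295, 0.2139, 0.028]
tool_rot: [0.904, 0.428, 0.001, 0.0]
wrist_force: [5.6, 1.6, -2.0]
finger_gap: 0.439
gripper_force: 28.9
```

```bash
python3 plan.py .629 .2135 .0285 -39; python3 -c "
from h import *
s=manip.read_state();print(s['gripper_force'],s['wrist_force'],s['ft_torque'])"
```

```text
t 71.5 pos [0.6295 0.2139 0.028 ] yaw -39.3 q6 0.98 gap 40.9
 shift [-0.002 -0.    -0.002] turn -0.007  rows>= 1.0 1.0
28.875982768367976 [ 5.63212788  1.57994641 -1.97289597] [ 0.27088049 -0.71144824 -0.06890553]
```

No stop yet at 212°. Another stroke, in smaller pieces.

Emit:
apply_moves(
  commands=[
    [0, 0, 0, 0, 0, 0],
    [0, 0, 0, 0, 0, 0],
    [0, 0, 0, 0, 0, 0],
    [0, 0, 0, 0, 0, 0],
    [0, 0, 0, 0, 0, -0.19],
    [0, 0, 0, 0, 0, -0.19],
    [0, 0, 0, 0, 0, -0.19],
    [0, 0, 0, 0, 0, -0.19],
    [0, 0, 0, 0, 0, -0.19],
    [0, 0, 0, 0, 0, -0.19],
    [0, 0, 0, 0, 0, -0.193],
    [0, 0, 0, 0, 0, 0],
  ],
  gripper=75,
)

```text
time_s: 72.95
position: [0.6289, 0.2138, 0.0279]
tool_rot: [0.568, 0.823, 0.0, -0.0]
wrist_force: [0.8, 0.3, -0.6]
finger_gap: 0.702
gripper_force: 0.0
```

Emit:
apply_moves(
  commands=[
    [0, 0, 0, 0, 0, 0],
    [0, 0, 0, 0, 0, 0],
    [0, 0, 0, 0, 0, 0],
    [0, 0, 0, 0, 0, 0],
    [0, 0, 0, 0, 0, 0],
    [0, 0, 0, 0, 0, 0],
  ],
  gripper=255,
)

```text
time_s: 73.7
position: [0.6295, 0.214, 0.028]
tool_rot: [0.568, 0.823, 0.001, 0.0]
wrist_force: [6.3, 2.2, -2.0]
finger_gap: 0.436
gripper_force: 29.3
```

Emit:
apply_moves(
  commands=[
    [0, 0, 0, 0, 0, 0.08],
    [0, 0, 0, 0, 0, 0.08],
    [0, 0, 0, 0, 0, 0],
  ],
)

```text
time_s: 74.08
position: [0.6295, 0.214, 0.028]
tool_rot: [0.619, 0.785, 0.001, 0.0]
wrist_force: [4.9, 1.9, -3.6]
finger_gap: 0.436
gripper_force: 29.0
```

Emit:
apply_moves(
  commands=[
    [0, 0, 0, 0, 0, 0.07],
    [0, 0, 0, 0, 0, 0.07],
    [0, 0, 0, 0, 0, 0],
  ],
)

```text
time_s: 74.45
position: [0.6295, 0.214, 0.028]
tool_rot: [0.661, 0.75, 0.001, 0.0]
wrist_force: [4.8, 1.0, -2.6]
finger_gap: 0.436
gripper_force: 29.0
```

```bash
python3 plan.py .629 .2135 .0285 -39; python3 -c "
from h import *
s=manip.read_state();print(s['gripper_force'],s['wrist_force'],s['ft_torque'])"
```

```text
t 74.5 pos [0.6295 0.214  0.028 ] yaw 7.2 q6 0.16 gap 40.5
 shift [-0.001 -0.002 -0.002] turn 1.027  rows>= 1.0 5.0
29.006904226262122 [ 4.77567191  1.04173774 -2.61426015] [ 0.23179839 -0.71308578 -0.0915745 ]
```

Emit:
apply_moves(
  commands=[
    [0, 0, 0, 0, 0, 0.07],
    [0, 0, 0, 0, 0, 0.07],
    [0, 0, 0, 0, 0, 0],
  ],
)

```text
time_s: 74.82
position: [0.6295, 0.214, 0.028]
tool_rot: [0.701, 0.713, 0.001, 0.0]
wrist_force: [4.7, 1.6, -2.5]
finger_gap: 0.436
gripper_force: 29.0
```

Emit:
apply_moves(
  commands=[
    [0, 0, 0, 0, 0, 0.06],
    [0, 0, 0, 0, 0, 0.06],
    [0, 0, 0, 0, 0, 0],
  ],
)

```text
time_s: 75.2
position: [0.6295, 0.2143, 0.0281]
tool_rot: [0.734, 0.679, 0.001, 0.0]
wrist_force: [5.2, 3.9, -2.7]
finger_gap: 0.448
gripper_force: 32.2
```

```bash
python3 plan.py .629 .2135 .0285 -39; python3 -c "
from h import *
s=manip.read_state();print(s['gripper_force'],s['wrist_force'],s['ft_torque'])"
```

```text
t 75.2 pos [0.6295 0.2143 0.0281] yaw -4.4 q6 0.37 gap 41.6
 shift [-0.003 -0.001 -0.001] turn 0.769  rows>= 1.0 4.0
32.24746624007821 [ 5.17270926  3.90718577 -2.71383955] [ 0.57281766 -0.71541827  1.13932144]
```

The torque jumped to 1.1 N m at about 238°: the nut is on its stop. Open, lift clear and check.

Emit:
apply_moves(
  commands=[
    [0, 0, 0, 0, 0, 0],
    [0, 0, 0, 0, 0, 0],
    [0, 0, 0, 0, 0, 0],
    [0, 0, 0, 0, 0, 0],
  ],
  gripper=75,
)

```text
time_s: 75.7
position: [0.6289, 0.2138, 0.0279]
tool_rot: [0.734, 0.679, -0.0, -0.0]
wrist_force: [-0.5, -0.7, 0.6]
finger_gap: 0.702
gripper_force: 0.0
```

Emit:
apply_moves(
  commands=[
    [0, 0, -0.06, 0, 0, 0],
    [0, 0, -0.14, 0, 0, 0],
    [0, 0, -0.16, 0, 0, 0],
    [0, 0, -0.16, 0, 0, 0],
    [0, 0, -0.08, 0, 0, 0],
    [0, -0.16, 0, 0, 0, 0],
    [0, -0.16, 0, 0, 0, 0],
    [0, -0.16, 0, 0, 0, 0],
    [0, -0.16, 0, 0, 0, 0],
    [0, 0, 0, 0, 0, 0],
    [0, 0, 0, 0, 0, 0],
  ],
)

```text
time_s: 77.08
position: [0.4379, 0.2285, 0.2091]
tool_rot: [0.734, 0.68, 0.001, 0.0]
wrist_force: [0.6, 0.4, 0.4]
finger_gap: 0.703
gripper_force: 0.0
```

```bash
python3 - <<'E'
from fit import *
for n in('scene','top'):
    c=cap(n); print(n,[q for q in pipes(c,.049) if q[0]>.6 and abs(q[2]-5)<4])
t=load('top')['img'][100:220,130:400]; s=load('scene')['img'][250:370,190:460]
cv2.imwrite('pics/crop10.png',cv2.resize(np.vstack([t,s])[:,:,::-1],None,fx=2.5,fy=2.5,interpolation=cv2.INTER_CUBIC))
print(manip.read_state()['time_s'])
E
```

```text
scene [[np.float64(0.632), np.float64(0.1137), 4.4], [np.float64(0.6434), np.float64(0.0137), 5.0], [np.float64(0.6393), np.float64(0.0641), 4.3], [np.float64(0.6475), np.float64(-0.0361), 4.5]]
top [[np.float64(0.6536), np.float64(-0.0331), 5.4], [np.float64(0.6497), np.float64(0.0168), 4.8], [np.float64(0.646), np.float64(0.0663), 4.8], [np.float64(0.6386), np.float64(0.1162), 5.0]]
77.175
```

View pics/crop10.png

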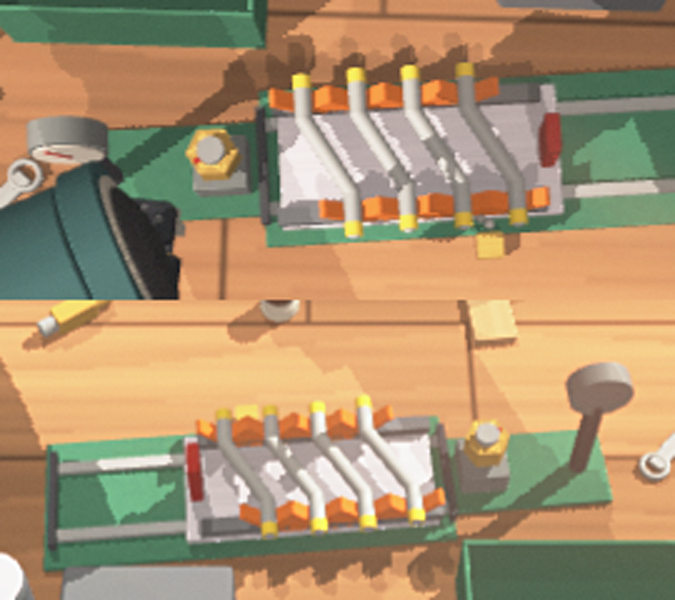

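All four pipes are seated and the carrier is at the test end. The nut's red mark has gone from 12 to about 8 o'clock (≈ 240° clockwise), and the arm touches nothing. Handing in.

```bash
python3 -c "
from cell import manip
print(manip.close_job())"
```

```text
the job is handed in; nothing more can be done
None
```

Job handed in at 77 s, verdict not shown: all four pipes are seated, the carrier is against its end stop at the test station, and the lock nut is tightened to its stop.

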